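Lock away the pulled drives and put up the notice panel

ROBOT

A 6-joint arm with a two-finger parallel gripper is mounted at the origin on the work surface. World frame = base frame: x ahead of the robot, y to its left, z up, the work surface at z = 0. Lengths are in m, angles in rad, forces in N, time in s.
With the tool pointing down it reaches from about 0.275 to 0.825 m from the base axis. Payload 4.9 kg.
Tool frame: the origin (TCP) lies on the centre line of the jaws, within the pads' length; the fingertips stand 22 mm ahead of it and the grasp point (between the pads) lies 3 mm ahead of it; z points along the fingers, y is the line along which they close (so a half turn about z gives the same grasp; the last joint's range is limited). The gripper opens to 85 mm and grips with 20 to 120 N. Pads are 22 mm wide; open, the fingers measure 114 mm over their backs; the gripper's body (76 mm by 85 mm) begins 54 mm behind the grasp point. The pads swing forward as they close: fully open they stand 13 mm farther back than shut.
Start: joints at [-1.268, 0.326, -0.193, 1.052, 0, 1.437], TCP at [0.233, -0.498, 0.229] pointing down, gripper open.
Joint ranges: [-2.65, 2.65], [-0.97, 1.79], [-1.3, 1.35], [-1.93, 2.1], [-1.47, 1.37], [-3.14, 3.14]. Speed limits (rad/s): [2.57, 2.57, 3.14, 3.14, 3.14, 3.14].

INTERFACE

Orientations are given as a unit quaternion [w, x, y, z].
In Python, from bench import manip, grab_frame gives the robot as it stands.
- The arm moves only by the tool step_arm, never from a script. Its argument "steps" is one flat list of numbers, 7 for each row, row after row: the shift along the world's x, y, z in m, then the turn, a rotation vector about the world's x, y, z in rad, then the opening in per cent of the stroke, from 0 (shut) to 100 (fully open). In form: [dx, dy, dz, ax, ay, az, fingers, dx, dy, dz, ax, ay, az, fingers, ...]. A call has 1 to 8 rows; each row shifts and turns the commanded pose from where the row before left it; what a row does not reach is not made up. A row lasts 1/12 s, in which the tool goes at most 41.7 mm and 7.16 degrees, less where a joint would pass 70% of its speed; a pose out of reach is approached as far as the arm can. A call is refused whole if a number of a shift passes 0.0417 or a number of a turn 0.125, either way. A call with a gripper value outside its range is refused whole. The fingers move at their own pace and stop on an object; "force" is the grip in N (left out, the last holds). Time passes only in rows, so rows that do not move let the fingers close. It gives the time, the measured TCP pose, the force, the opening and the grip force at its end, in the units of the state.
- manip.observe(): the state, without advancing time (a new reading comes with each control period).
- grab_frame(name): name is "side" or "top" or "wrist"; returns a dict with "image" (384x512x3 uint8, blue, green, red), "K" (3x3 intrinsics, pixels), "rvec" (rotation vector, rad) and "tvec" (3), from world to camera coordinates, as OpenCV has them. Camera axes: x right, y down, z forward; pixel columns grow to the right and rows downward; lengths in m; the calibration is good to about 2 mm. A picture is of the moment at which its call begins. There is no depth.
- manip.finish_job(): hands the job in; it is judged then, once.
The state is a dict: "clock": time; "joints": joint angles; "joint_velocities": joint speeds; "joint_efforts": joint torques, N m; "ee_pos": TCP position; "ee_rot": TCP orientation; "ft_force": force on the tool from outside, world axes, zero at the start; "moment": the same for the moment, N m; "grip_width": opening from 0.0 (shut) to 1.0 (fully open); "grasp_force": force on a finger pad.
Only numpy, scipy, OpenCV 4.12 (cv2) and the standard library are available. Lean on these libraries where they do the work, as an engineer would, in place of code of your own. Each camera call takes 0.05 s, during which the arm holds its last target. There are 200 camera calls.

TASK

Unlock the grey lockbox by turning its dial right to 4, left to 1 and right to 5, pausing for a moment on each number; then slide its cover fully open, lay every drive from the bench inside, slide the cover fully shut and turn the dial back left to 0. Last of all, take the yellow notice panel out of its stand and lean it, upright on its short bottom edge on the bench, against the opened computer, and let go. Leave the spray can and the dropper bottle standing where they are.

Things in the scene. Friction and masses are not known exactly. Their poses are not given: they have to be found in the camera images.
- lockbox: Grey steel lockbox, fixed; origin on the bench under the centre of its compartment, x pointing away from the dial. On the -x side a lower deck (x -195 to -75 mm, y +-115 mm, 35 mm high) carries the dial at x = -135 mm, y = 0; on the +x side (x 75 to 225 mm) a solid housing 66 mm high, over which the cover slides open.
- box_in (a point): Centre of the compartment's black floor, 6 mm above the bench, axes as the lockbox. Inside 140 mm (x) by 220 mm (y); walls 5 mm thick, their top 66 mm above the bench. Two drives lie side by side (long side along x, centres at y = +-52 mm) and a second layer fits on them below the cover.
- dial (a joint): Combination dial, about the vertical: rad, 0 at number 0, growing as it turns right (clockwise from above), 0.5236 rad a number, stops at 0 and 5.3. A number counts when held within 0.13 rad for half a second. Stays where left (0.05 N m). Fixed black scale, eleven marks 0 to 10 counted clockwise: 0 thick red, on the box's +x side (farthest from the robot), 5 thick yellow, others thin white.
- dial_grip (a point): Middle of the dial's grip bar, on the turning axis, 68 mm above the bench. The dark bar is 74 mm long, 16 mm wide, from 46 to 78 mm above the bench, on a steel disc 80 mm across whose top is at 46 mm. The point's x axis runs along the bar to the end with the white pointer line, which points at the number set (along the box's +x at 0).
- cover (a joint): Sliding cover of the lockbox: m, 0 shut, 0.135 fully open (slid along the box's +x). Shut means below 0.008, open above 0.12. It needs 2 to 3 N and stays where it is left.
- cover_handle (a point): Middle of the cover's black handle rib: 14 mm thick along the box's x, 90 mm long along its y, 24 mm high; the point is 86 mm above the bench, the rib's top 98 mm, the cover's top face 74 mm. The rib stands at box x = -30 mm when shut and moves with the cover.
- drive1: Removable drive, a dark flat box 110 mm (x) by 54 mm (y) by 24 mm thick with a blue end and stripe and a white label, 220 g, lying flat on the green mat; origin at the centre of its underside. It may be absent.
- drive2: Removable drive, a dark flat box 110 mm (x) by 54 mm (y) by 24 mm thick with an orange end and stripe and a white label, 220 g, lying flat on the green mat; origin at the centre of its underside. It may be absent.
- drive3: Removable drive, a dark flat box 110 mm (x) by 54 mm (y) by 24 mm thick with a grey end and stripe and a white label, 220 g, lying flat on the green mat; origin at the centre of its underside. It may be absent.
- drive4: Removable drive, a dark flat box 110 mm (x) by 54 mm (y) by 24 mm thick with a green end and stripe and a white label, 220 g, lying flat on the green mat; origin at the centre of its underside. It may be absent.
- computer: Opened desktop computer lying flat, fixed: a black and steel tray 340 mm (x) by 300 mm (y), walls 80 mm high, parts inside lower. Lean the panel on its black side wall towards the lockbox. Origin on the bench at the foot of that wall's outer face: the wall runs along x from -120 to +220 mm, the tray lies on the -y side, the bench on the +y side is free once the drives are away.
- stand: Small slotted stand for the panel, fixed: base 130 by 70 by 10 mm, two ribs 120 mm long rising to 34 mm with a 13 mm slot between them along its x. Origin on the bench under its centre.
- panel: Yellow notice panel with a black bar and a red square, 110 mm wide (x), 10 mm thick (y), 170 mm tall (z), about 160 g; origin at the centre of its bottom edge. Starts upright in the stand, foot 10 mm above the bench. Leaning counts at 7 to 40 degrees off vertical; 20 is good, with the foot some 35 mm out from the wall.
- panel_top (a point): Centre of the panel's top edge, 170 mm along its z.
- spray: Orange spray can, 54 mm across, 170 mm tall, loose; leave it.
- dropper: White dropper bottle, 42 mm across, 100 mm tall, loose; leave it.
Not all that is in view belongs to the job. Of the things like the panel, leave any that is orange; of the rest the smaller one is meant.

How it is judged:
On the way, in this order (a step that is already met when the one before it is completed fails the run):
1. dial turned right to 4 (value of joint dial between 1.9644 and 2.2244 rad), for 0.4 s.
2. dial turned left to 1 (value of joint dial between 0.393599 and 0.653599 rad), for 0.4 s.
3. dial turned right to 5 (value of joint dial between 2.48799 and 2.74799 rad), for 0.4 s.
4. cover slid fully open (value of joint cover above 0.12 m), for 0.2 s.
5. every drive lies inside the lockbox, let go (x of drive1 in the frame of lockbox between -0.066 and 0.066 m and y of drive1 in the frame of lockbox between -0.106 and 0.106 m and height (world z) of each of drive1, drive2, drive3, drive4 below 0.055 m and linear speed of each of drive1, drive2, drive3, drive4 below 0.03 m/s and x of drive2 in the frame of lockbox between -0.066 and 0.066 m and y of drive2 in the frame of lockbox between -0.106 and 0.106 m and x of drive3 in the frame of lockbox between -0.066 and 0.066 m and y of drive3 in the frame of lockbox between -0.106 and 0.106 m and x of drive4 in the frame of lockbox between -0.066 and 0.066 m and y of drive4 in the frame of lockbox between -0.106 and 0.106 m and contact force between each of drive1, drive2, drive3, drive4 and the fingers below 0.1 N), for 0.3 s.
6. cover shut (value of joint cover below 0.008 m), for 0.2 s.
7. dial turned back to 0 (value of joint dial below 0.13 rad), for 0.3 s.
8. panel leans on the computer, let go (angle between panel's own z axis and vertical between 0.12 and 0.7 rad and contact force between panel and computer above 0.03 N and height (world z) of panel below 0.01 m and z of panel_top in the frame of computer below 0.18 m and height (world z) of panel_top above 0.12 m and linear speed of panel below 0.02 m/s and contact force between panel and the fingers below 0.1 N), for 0.3 s.
At the end, for the whole second after the job is handed in: All drives inside the compartment (origin within 66 mm in x and 106 mm in y of its centre, underside below 55 mm), cover within 8 mm of shut, dial within 0.13 rad of 0, panel at rest on its foot, leaning 7 to 40 degrees off vertical on the computer, let go (all of step 8 and x of drive1 in the frame of lockbox between -0.066 and 0.066 m and y of drive1 in the frame of lockbox between -0.106 and 0.106 m and height (world z) of each of drive1, drive2, drive3, drive4 below 0.055 m and linear speed of each of drive1, drive2, drive3, drive4 below 0.03 m/s and x of drive2 in the frame of lockbox between -0.066 and 0.066 m and y of drive2 in the frame of lockbox between -0.106 and 0.106 m and x of drive3 in the frame of lockbox between -0.066 and 0.066 m and y of drive3 in the frame of lockbox between -0.106 and 0.106 m and x of drive4 in the frame of lockbox between -0.066 and 0.066 m and y of drive4 in the frame of lockbox between -0.106 and 0.106 m and value of joint cover below 0.008 m and value of joint dial below 0.13 rad); the robot touches nothing.
It fails at once if the spray can is knocked over or moved more than 40 mm (distance of spray from where it was at the start of the episode above 0.04 m or angle between spray's own z axis and vertical above 0.5 rad).
It fails at once if the dropper bottle is knocked over or moved more than 40 mm (distance of dropper from where it was at the start of the episode above 0.04 m or angle between dropper's own z axis and vertical above 0.5 rad).
Of drive1, drive2, drive3, drive4 only 2 to 4 are there at a start; the rules pass over those that are not, and their reading is None.
At some moment in a run one of drive1, drive2, drive3, drive4 may be knocked a few centimetres aside while the robot is not near it.
Once in a run the grip may slacken for a moment while it holds something.
It also fails if it takes over 210 s, if anything falls off the work surface, if the arm or the gripper's body presses on something with over 40 N, if the wrist force passes 120 N, or if a joint passes its speed limit or range.

## Working session

There is one attempt and no reset: what is moved stays moved. The work goes in short steps, Python scripts to look and compute and a tool call to move; the robot and the scene stay as the last step left them, time stands still between calls to the robot, and variables do not carry over. Pictures are saved under pics/ and viewed, at most 14 in all, crops included, and the job is handed in when it is done.

Besides the shell and the picture viewer there is one more tool, called after ">>>" as name(argument=value, ...) on one line, values as JSON. step_arm: Moves the arm, as the interface text tells. Its arguments: {"type":"object","properties":{"steps":{"type":"array","items":{"type":"number"}},"force":{"type":"number"}},"required":["steps"]}

```bash
ls; mkdir -p pics; cat > h.py <<'E'
import numpy as np, cv2
from bench import manip, grab_frame
def grab(n,save=None):
    f=grab_frame(n)
    if save: cv2.imwrite('pics/'+save,f['image']); np.savez('pics/'+save+'.npz',K=f['K'],r=f['rvec'],t=f['tvec'])
    return f
def cal(save):
    d=np.load('pics/'+save+'.npz'); return d['K'],d['r'],d['t']
def px2w(save,pts,z):
    K,r,t=cal(save); R=cv2.Rodrigues(r)[0]; t=t.reshape(3); c=-R.T@t
    out=[]
    for p in pts:
        d=R.T@np.linalg.inv(K)@np.array([p[0],p[1],1.]); s=(z-c[2])/d[2]; out.append(c+s*d)
    return np.array(out).round(4)
def w2px(save,P):
    K,r,t=cal(save); return cv2.projectPoints(np.array(P,float).reshape(-1,3),r,t,K,None)[0].reshape(-1,2).round(1)
E
python3 - <<'E'
from h import *
for n in ('side','top'):
    f=grab(n,n+'0.png'); im=f['image']
    cv2.imwrite(f'pics/{n}0b.png',cv2.resize(im,(800,600),interpolation=cv2.INTER_CUBIC))
    R=cv2.Rodrigues(f['rvec'])[0]; print(n,-R.T@f['tvec'].reshape(3))
print(manip.observe())
E
```

```text
pics
side [0.20138517 0.61424933 0.85594167]
top [ 0.39264473 -0.06637095  1.32018724]
{'clock': 0.1, 'joints': array([-1.26819693e+00,  3.26899697e-01, -1.93489939e-01,  1.05200677e+00,
       -7.53888425e-07,  1.43656282e+00]), 'joint_velocities': array([-0.00105042, -0.00093196,  0.00069408, -0.00088984, -0.00159242,
       -0.00100823]), 'joint_efforts': array([ 4.74627286e-04, -4.44239974e+01,  2.63038176e+01,  7.85984244e-03,
       -2.09482737e-04, -2.46395075e-06]), 'ee_pos': array([ 0.23252259, -0.49784204,  0.22786155]), 'ee_rot': array([-7.97172240e-04,  9.76241490e-01,  2.16683903e-01, -6.76455694e-05]), 'ft_force': array([-1.0292171 , -0.18769386, -0.08515217]), 'moment': array([-0.0155623 ,  0.03783802, -0.00938096]), 'grasp_force': 0.0, 'grip_width': 1.0000450373389345}
```

View pics/top0b.png

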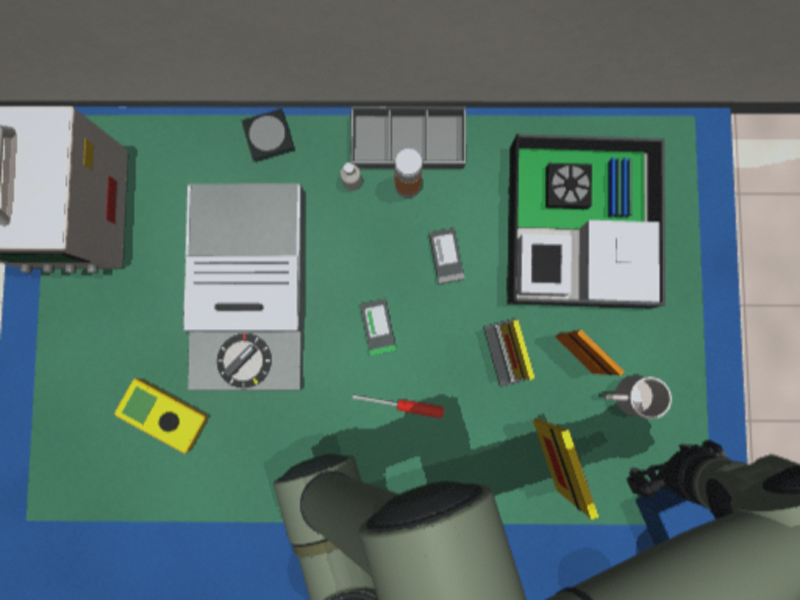

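View pics/side0b.png

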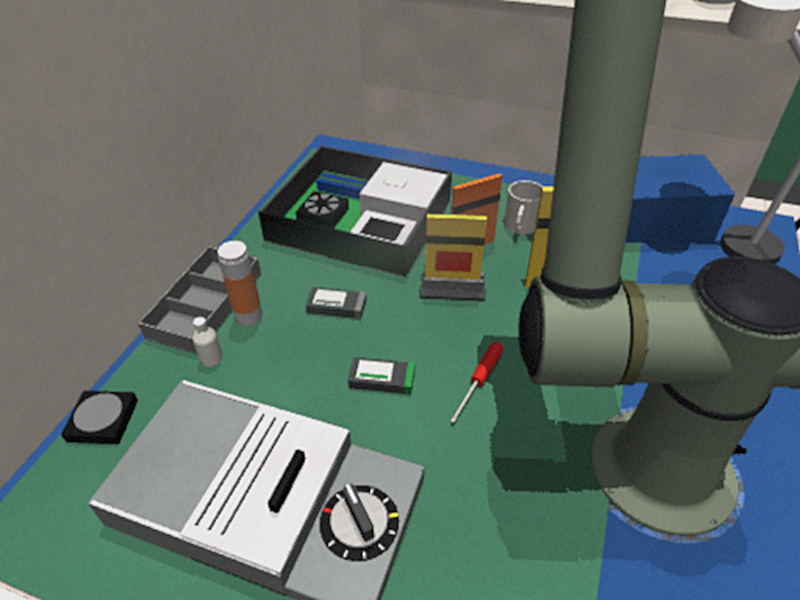

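```bash
python3 - <<'E'
from h import *
im=cv2.imread('pics/top0.png')
a=cv2.resize(im[110:255,110:200],None,fx=4,fy=4,interpolation=cv2.INTER_CUBIC)   # lockbox x110,y110
b=cv2.resize(im[140:285,218:318][:, :],None,fx=4,fy=4,interpolation=cv2.INTER_CUBIC)
cv2.imwrite('pics/c1.png',np.hstack([a,b]))
s=1.5625
q=lambda L,z:px2w('top0.png',np.array(L)/s,z)
print('dial',q([(244,360)],.07)); print('drives',q([(446,256),(378,327)],.024))
print('spray,dropper',q([(408,160)],.17),q([(350,170)],.1))
print('comp',q([(510,300),(663,305),(515,137)],.08))
print('panel top',q([(519,322),(532,380)],.18), 'stand', q([(487,325),(505,385)],.034))
print('lockbox front deck corners',q([(189,389),(301,389)],.035))
E
```

```text
dial [[0.395  0.2441 0.07  ]]
drives [[ 0.6131 -0.1606  0.024 ]
 [ 0.4643 -0.0198  0.024 ]]
spray,dropper [[ 0.7705 -0.0791  0.17  ]] [[0.7727 0.0356 0.1   ]]
comp [[ 0.5158 -0.283   0.08  ]
 [ 0.5071 -0.5849  0.08  ]
 [ 0.8485 -0.2972  0.08  ]]
panel top [[ 0.4658 -0.2814  0.18  ]
 [ 0.3614 -0.3033  0.18  ]] stand [[ 0.4688 -0.2434  0.034 ]
 [ 0.347  -0.2788  0.034 ]]
lockbox front deck corners [[0.3358 0.3632 0.035 ]
 [0.337  0.1353 0.035 ]]
```

View pics/c1.png

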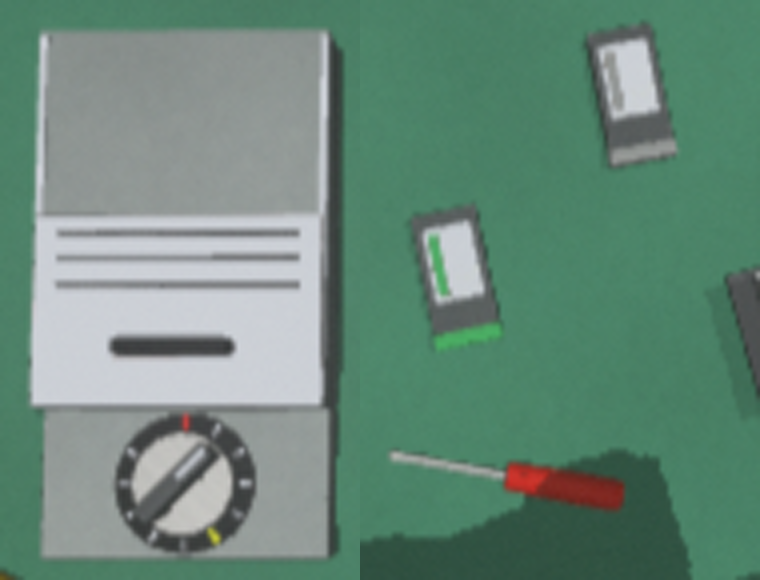

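Candidates: panels — yellow in stand at (510,352) of the top picture, orange (590,352), larger yellow (565,468): the smaller yellow one, standing in its stand, is mine. Drives: grey (446,256) and green (378,327); the yellow multimeter (160,415) and screwdriver (420,408) are not. The crop shows the dial pointer at about 43° clockwise (≈0.75 rad). I move over the dial, turning the tool on the way.

>>> step_arm(steps=[0,0,0.04,0,0,0.12,100,0,0,0.04,0,0,0.12,100,0,0,0.04,0,0,0.12,100,0.008,0.039,0,0,0,0.12,100,0.008,0.039,0,0,0,0.12,100,0.008,0.039,0,0,0,0.12,100,0.008,0.039,0,0,0,0.12,100,0.008,0.039,0,0,0,0.12,100], force=40)

```text
clock: 0.77
ee_pos: [0.2725, -0.3015, 0.3482]
ee_rot: [-0.0, 0.764, 0.645, 0.0]
ft_force: [0.9, 0.9, 0.0]
grip_width: 0.999
grasp_force: 0.0
```

>>> step_arm(steps=[0.008,0.039,0,0,0,0.12,100,0.008,0.039,0,0,0,0.12,100,0.008,0.039,0,0,0,0.12,100,0.008,0.039,0,0,0,0.12,100,0.008,0.039,0,0,0,0.12,100,0.008,0.039,0,0,0,0.12,100,0.008,0.039,0,0,0,0.12,100,0.008,0.039,0,0,0,0.12,100])

```text
clock: 1.43
ee_pos: [0.3363, 0.0106, 0.3486]
ee_rot: [0.0, 0.38, 0.925, 0.0]
ft_force: [1.4, -0.9, -0.2]
grip_width: 1.003
grasp_force: 0.0
```

```bash
python3 - <<'E'
from h import *
o=manip.observe(); print(o['joints'].round(3),o['ee_pos'].round(4),o['ee_rot'].round(3),o['clock'])
E
```

```text
[-0.189 -0.145 -0.414  1.301 -0.     0.59 ] [0.3363 0.0106 0.3486] [0.    0.38  0.925 0.   ] 1.4333
```

>>> step_arm(steps=[0.0086,0.0336,-0.013,0,0,0.122,60,0.0086,0.0336,-0.013,0,0,0.122,60,0.0086,0.0336,-0.013,0,0,0.122,60,0.0086,0.0336,-0.013,0,0,0.122,60,0.0086,0.0336,-0.013,0,0,0.122,60,0.0086,0.0336,-0.013,0,0,0.122,60,0.0086,0.0336,-0.013,0,0,0.122,60,0,0,-0.01,0,0,0.122,60])

```text
clock: 2.1
ee_pos: [0.3976, 0.2485, 0.246]
ee_rot: [0.0, -0.101, 0.995, 0.001]
ft_force: [0.5, -0.6, 0.9]
grip_width: 0.602
grasp_force: 0.0
```

>>> step_arm(steps=[0,0,0,0,0,0.122,60,0,0,0,0,0,0.122,60,0,0,0,0,0,0.122,60,0,0,0,0,0,0.122,60,0,0,0,0,0,0.122,60,0,0,0,0,0,0.122,60,0,0,0,0,0,0.122,60,0,0,0,0,0,0.122,60])

```text
clock: 2.77
ee_pos: [0.3965, 0.2437, 0.2472]
ee_rot: [-0.0, -0.554, 0.833, 0.0]
ft_force: [0.1, -0.3, -0.1]
grip_width: 0.603
grasp_force: 0.0
```

>>> step_arm(steps=[0,0,0,0,0,0.122,60,0,0,0,0,0,0.122,60,0,0,0,0,0,0.122,60,0,0,0,0,0,0.122,60,0,0,0,0,0,0.122,60,0,0,0,0,0,0.122,60,0,0,0,0,0,0.122,60,0,0,0,0,0,0.122,60])

```text
clock: 3.43
ee_pos: [0.3965, 0.2437, 0.2472]
ee_rot: [0.0, 0.879, -0.476, -0.0]
ft_force: [0.2, 0.5, 0.6]
grip_width: 0.6
grasp_force: 0.0
```

>>> step_arm(steps=[0,0,0,0,0,0.122,60,0,0,0,0,0,0.122,60,0,0,0,0,0,0,60,0,0,0,0,0,0,60])

```text
clock: 3.77
ee_pos: [0.3967, 0.2437, 0.2473]
ee_rot: [0.0, 0.929, -0.37, -0.0]
ft_force: [-0.1, -0.3, 0.1]
grip_width: 0.599
grasp_force: 0.0
```

```bash
python3 - <<'E'
from h import *
o=manip.observe(); print(o['joints'].round(3),o['ee_pos'].round(4),o['ee_rot'].round(3),o['clock'])
f=grab('wrist','w1.png'); t=grab('top','top1.png')
w=cv2.resize(f['image'],None,fx=1,fy=1)
t2=cv2.resize(t['image'][130:384,150:512],(512,360),interpolation=cv2.INTER_CUBIC)
cv2.imwrite('pics/m1.png',cv2.resize(np.vstack([w[:, :],np.pad(t2,((0,0),(0,0),(0,0)))]),None,fx=.8,fy=.8,interpolation=cv2.INTER_AREA))
E
```

```text
[ 0.392  0.157 -0.367  1.047  0.    -1.992] [0.3967 0.2437 0.2473] [ 0.     0.929 -0.37  -0.   ] 3.7667
```

View pics/m1.png

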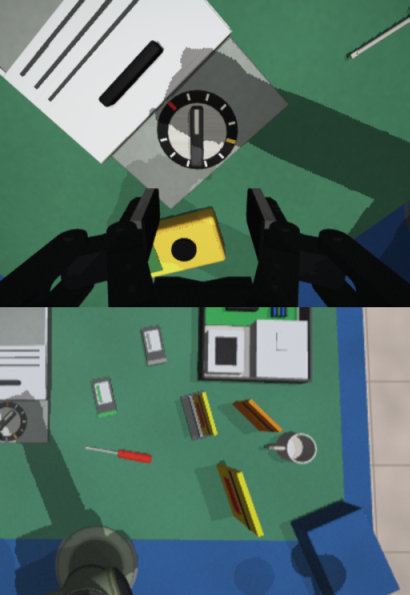

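```bash
python3 - <<'E'
from h import *
k=lambda L,z:px2w('w1.png',np.array(L)/.8,z)
e=k([(197,107),(195.5,166)],.078); print('bar ends',e,e.mean(0),np.arctan2(*(e[0]-e[1])[1::-1]))
m=k([(171,105),(232,141.5)],.040); c=k([(197,129)],.046); print('marks',m,'ring c',c)
print(w2px('w1.png',[[.3967,.2437,.0],[.3967,.2437,.078]])*.8)
print('deck corners',k([(169,209),(287,103)],.035))
im=cv2.imread('pics/w1.png'); cv2.imwrite('pics/w1c.png',cv2.resize(im[90:230,170:320],(750,700))[:600])
E
```

```text
bar ends [[0.426  0.2242 0.078 ]
 [0.3735 0.2772 0.078 ]] [0.39975 0.2507  0.078  ] -0.7901374644069148
marks [[0.4488 0.2514 0.04  ]
 [0.3555 0.2258 0.04  ]] ring c [[0.4024 0.2478 0.046 ]]
[[202.16 123.52]
 [202.08 135.44]]
deck corners [[0.3407 0.3662 0.035 ]
 [0.3433 0.137  0.035 ]]
```

View pics/w1c.png

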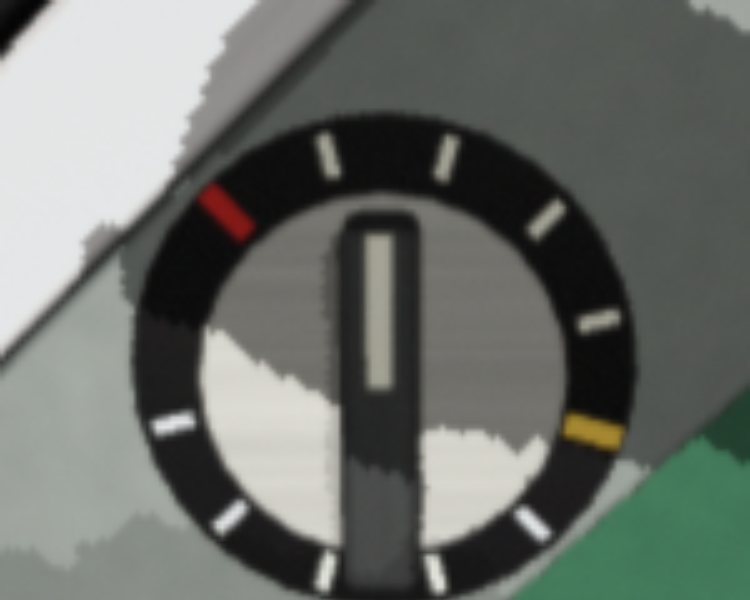

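```bash
python3 - <<'E'
from h import *
k=lambda L,z:px2w('w1.png',np.array(L)/5+[170,90],z)
e=k([(382,212),(381,590)],.078); print('bar',e.mean(0),np.arctan2(*(e[0]-e[1])[1::-1]),np.linalg.norm(e[0]-e[1]))
c=k([(385,360)],.036)[0]; m=k([(227,213),(593,433)],.036); print(c,[np.arctan2(*(x-c)[1::-1]) for x in m])
E
```

```text
bar [0.3994  0.24975 0.078  ] -0.7659381549733715 0.07631127046511543
[0.3998 0.2494 0.036 ] [np.float64(0.05134669043019762), np.float64(-2.6734201885925306)]
```

>>> step_arm(steps=[0.003,0.006,-0.035,0,0,0,60,0,0,-0.035,0,0,0,60,0,0,-0.035,0,0,0,60,0,0,-0.035,0,0,0,60,0,0,-0.033,0,0,0,60,0,0,0,0,0,0,60,0,0,0,0,0,0,10,0,0,0,0,0,0,10], force=50)

```text
clock: 4.53
ee_pos: [0.4008, 0.2502, 0.0759]
ee_rot: [-0.0, 0.93, -0.369, 0.0]
ft_force: [-0.0, 0.3, -0.5]
grip_width: 0.324
grasp_force: 0.0
```

>>> step_arm(steps=[0,0,0,0,0,0,5,0,0,0,0,0,0,5,0,0,0,0,0,0,5,0,0,0,0,0,0,5,0,0,0,0,0,-0.06,5,0,0,0,0,0,-0.06,5])

```text
clock: 5.03
ee_pos: [0.4006, 0.2501, 0.0755]
ee_rot: [-0.001, 0.905, -0.425, 0.001]
ft_force: [0.0, -1.3, 3.1]
grip_width: 0.053
grasp_force: 1.5
```

```bash
python3 - <<'E'
from h import *
f=grab('wrist','w2.png');s=grab('side','s2.png')
o=manip.observe();print(o['grip_width'],o['grasp_force'],o['ft_force'],o['moment'])
cv2.imwrite('pics/m2.png',np.hstack([cv2.resize(f['image'],(400,300)),cv2.resize(s['image'][230:384,100:305],(400,300))]))
E
```

```text
0.04756828579722725 2.7305787429213524 [ 0.19832766 -1.02826825  5.80378323] [-0.07184905  0.05862599 -0.00499724]
```

View pics/m2.png

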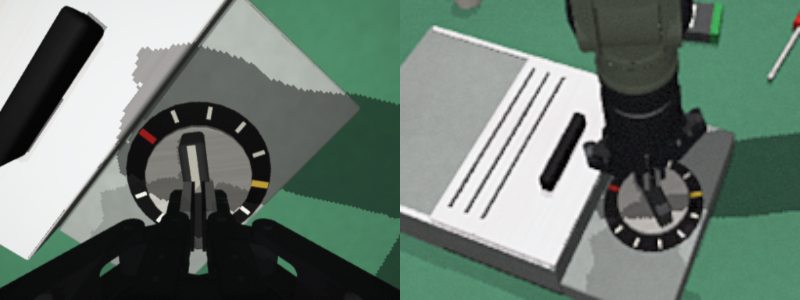

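>>> step_arm(steps=[0,0,0,0,0,0,0,0,0,0,0,0,0,0,0,0,0,0,0,0,0,0,0,0,0,0,0,0], force=60)

```text
clock: 5.47
ee_pos: [0.4004, 0.25, 0.0753]
ee_rot: [-0.0, 0.906, -0.423, 0.0]
ft_force: [-0.5, 0.2, 7.1]
grip_width: 0.0
grasp_force: 3.4
```

```bash
python3 - <<'E'
from h import *
f=grab('wrist','w3.png')
o=manip.observe();print(o['grip_width'],o['grasp_force'],o['ft_force'],o['moment'],o['ee_pos'])
im=f['image'][150:384,130:382]
cv2.imwrite('pics/m3.png',cv2.resize(im,None,fx=2.5,fy=2.5,interpolation=cv2.INTER_CUBIC))
E
```

```text
-0.0018358199050518965 3.447741977433907 [-0.34169293 -0.87911369  6.40860337] [-0.19085809  0.16104449 -0.02960082] [0.40038624 0.24995709 0.07532582]
```

View pics/m3.png

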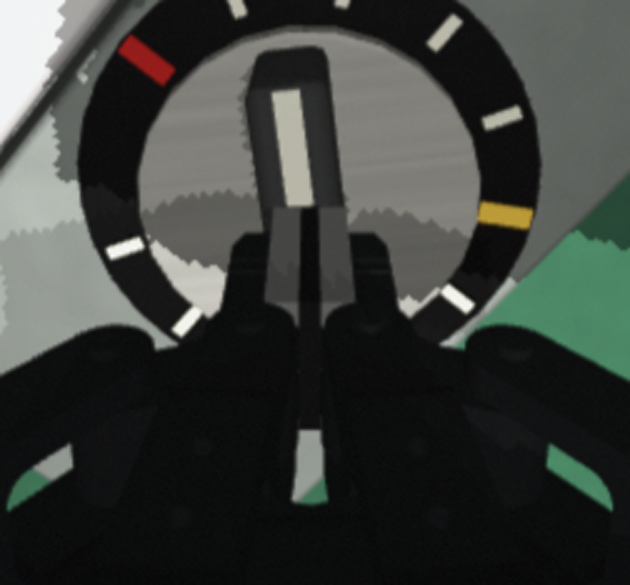

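```bash
python3 - <<'E'
from h import *
c=[.4004,.25]
for z in (.03,.046,.053,.0753,.078,.1): print(z,(w2px('w3.png',[c+[z]])-[130,150])*2.5)
K,r,t=cal('w3.png'); R=cv2.Rodrigues(r)[0]; print('cam',-R.T@t.reshape(3), 'axis',R[2])
e=px2w('w3.png',np.array([(290,50),(300,207)])/2.5+[130,150],.078);print(e)
m=px2w('w3.png',np.array([(147,60),(505,215),(309,190)])/2.5+[130,150],.036);print(m)
E
```

```text
0.03 [[306.5  164.25]]
0.046 [[306.25 189.75]]
0.053 [[306.25 202.25]]
0.0753 [[305.75 249.  ]]
0.078 [[305.75 255.5 ]]
0.1 [[305.25 317.75]]
cam [0.44780114 0.19235164 0.22084482] axis [-0.18350112  0.22057626 -0.95795274]
[[0.4286 0.2207 0.078 ]
 [0.4077 0.2429 0.078 ]]
[[0.4468 0.2521 0.036 ]
 [0.3561 0.2271 0.036 ]
 [0.3971 0.2529 0.036 ]]
```

The picture shows closed fingertips sitting on top of the bar (tips at crop row 207). I reopen and go lower while watching the force.

>>> step_arm(steps=[0,0,0.005,0,0,0.05,50,0,0,0,0,0,0.057,50,0,0,0,0,0,0,50,0,0,0,0,0,0,50,0,0,-0.005,0,0,0,50,0,0,-0.005,0,0,0,50,0,0,-0.003,0,0,0,50,0,0,0,0,0,0,50])

```text
clock: 6.18
ee_pos: [0.399, 0.2495, 0.0655]
ee_rot: [0.001, 0.927, -0.374, -0.001]
ft_force: [-0.5, 0.3, 0.2]
grip_width: 0.503
grasp_force: 0.0
```

```bash
python3 - <<'E'
from h import *
f=grab('wrist','w4.png'); s=grab('side','s4.png')
o=manip.observe();print(o['grip_width'],o['grasp_force'],o['ft_force'],o['moment'],o['ee_pos'])
cv2.imwrite('pics/m4.png',np.hstack([cv2.resize(f['image'][130:380,100:410],(400,322)),cv2.resize(s['image'][250:384,180:287],(400,501))[:322]]))
E
```

```text
0.4937279774462352 0.0 [-0.06999435 -1.19134639  0.01767201] [0.02793481 0.00812553 0.02513937] [0.39954224 0.24968622 0.0661565 ]
```

View pics/m4.png

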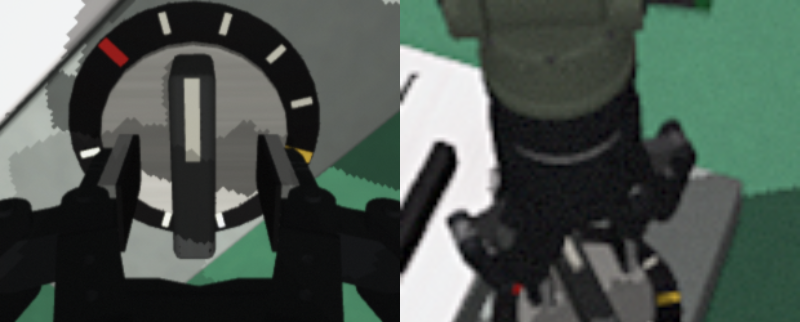

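```bash
python3 - <<'E'
from h import *
o=manip.observe(); c=np.array([.3995,.2497]); yaw=2*np.arctan2(-.374,.927); ux=np.array([np.cos(yaw),np.sin(yaw)]); uy=np.array([-ux[1],ux[0]])
for z in (.04,.05,.06,.07,.08):
    print(z,[w2px('w4.png',[list(c+11*1e-3*ux+sgn*.021*uy)+[z]])[0] for sgn in (1,-1)])
# same in w3 closed, front edge
yaw=2*np.arctan2(-.423,.906); ux=np.array([np.cos(yaw),np.sin(yaw)])
for z in (.05,.06,.07,.08): print(z,w2px('w3.png',[list(np.array([.4004,.25])+.011*ux)+[z]]), 'seen 253 233')
E
```

```text
0.04 [array([213.3, 209.8]), array([289.2, 209.7])]
0.05 [array([211.1, 216.5]), array([291.3, 216.4])]
0.06 [array([208.7, 224. ]), array([293.5, 223.8])]
0.07 [array([205.9, 232.3]), array([296.1, 232.2])]
0.08 [array([202.8, 241.9]), array([299. , 241.7])]
0.05 [[252.5 210.3]] seen 253 233
0.06 [[252.4 217. ]] seen 253 233
0.07 [[252.3 224.5]] seen 253 233
0.08 [[252.2 232.9]] seen 253 233
```

>>> step_arm(steps=[0,0,-0.005,0,0,0,40,0,0,-0.005,0,0,0,40,0,0,-0.005,0,0,0,40,0,0,0,0,0,0,40])

```text
clock: 6.62
ee_pos: [0.3991, 0.2495, 0.0505]
ee_rot: [0.001, 0.927, -0.374, -0.001]
ft_force: [-1.0, 0.2, -0.5]
grip_width: 0.403
grasp_force: 0.0
```

>>> step_arm(steps=[0,0,0,0,0,0,25,0,0,0,0,0,0,15,0,0,0,0,0,0,5,0,0,0,0,0,0,5,0,0,0,0,0,0,0,0,0,0,0,0,0,0])

```text
clock: 7.12
ee_pos: [0.4005, 0.2505, 0.0517]
ee_rot: [-0.001, 0.927, -0.374, 0.0]
ft_force: [3.0, 4.2, -6.1]
grip_width: 0.175
grasp_force: 59.8
```

>>> step_arm(steps=[0,0,0,0,0,-0.12,0,0,0,0,0,0,-0.12,0,0,0,0,0,0,-0.12,0,0,0,0,0,0,-0.12,0,0,0,0,0,0,-0.12,0,0,0,0,0,0,-0.12,0,0,0,0,0,0,-0.12,0,0,0,0,0,0,-0.12,0])

```text
clock: 7.78
ee_pos: [0.3976, 0.2496, 0.0516]
ee_rot: [-0.002, -0.648, 0.762, 0.001]
ft_force: [-5.2, 2.1, 3.7]
grip_width: 0.173
grasp_force: 61.3
```

>>> step_arm(steps=[0,0,0,0,0,-0.12,0,0,0,0,0,0,-0.12,0,0,0,0,0,0,-0.12,0,0,0,0,0,0,0,0,0,0,0,0,0,0,0,0,0,0,0,0,0,0])

```text
clock: 8.28
ee_pos: [0.3965, 0.25, 0.0516]
ee_rot: [-0.002, -0.503, 0.864, 0.002]
ft_force: [-7.6, 3.3, 5.6]
grip_width: 0.174
grasp_force: 61.5
```

```bash
cat > pose.py <<'E'
from h import *
def pose():
    o=manip.observe(); q=o['ee_rot']; print(o['clock'],'pos',o['ee_pos'].round(4),'yaw',round(2*np.arctan2(q[2],q[1]),3),'j',o['joints'].round(2),'g',round(o['grip_width'],3),round(o['grasp_force'],1),'ft',o['ft_force'].round(1))
if __name__=='__main__': pose()
E
python3 - <<'E'
from pose import *
pose(); s=grab('top','t5.png'); w=grab('wrist','w5.png')
cv2.imwrite('pics/m5.png',np.hstack([cv2.resize(s['image'][180:255,110:210],(533,400),interpolation=cv2.INTER_CUBIC),cv2.resize(w['image'][:,:256],(266,400))]))
E
```

```text
8.2833 pos [0.3965 0.25   0.0516] yaw 4.197 j [ 0.4   0.39 -0.63  0.56  0.   -0.65] g 0.174 61.5 ft [-7.6  3.3  5.6]
```

View pics/m5.png

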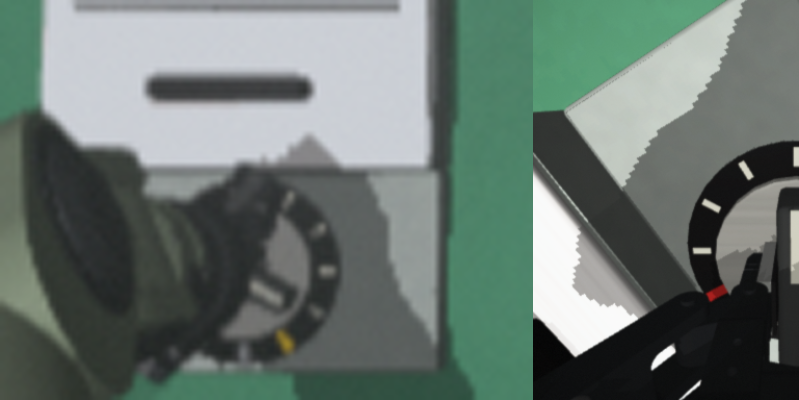

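>>> step_arm(steps=[0,0,0,0,0,0,0,0,0,0,0,0,0,0,0,0,0,0,0,0,0,0,0,0,0,0,0.12,0,0,0,0,0,0,0.12,0,0,0,0,0,0,0.12,0,0,0,0,0,0,0.12,0,0,0,0,0,0,0.12,0])

```text
clock: 9.05
ee_pos: [0.3984, 0.2495, 0.0516]
ee_rot: [0.001, 0.738, -0.675, -0.001]
ft_force: [-1.4, 0.4, 0.5]
grip_width: 0.178
grasp_force: 60.7
```

>>> step_arm(steps=[0,0,0,0,0,0.12,0,0,0,0,0,0,0.12,0,0,0,0,0,0,0.12,0,0,0,0,0,0,0.12,0,0,0,0,0,0,0.12,0,0,0,0,0,0,0.12,0,0,0,0,0,0,0.12,0,0,0,0,0,0,0.12,0])

```text
clock: 9.72
ee_pos: [0.401, 0.2511, 0.0517]
ee_rot: [-0.002, 0.966, -0.258, 0.0]
ft_force: [4.7, 7.4, -9.7]
grip_width: 0.177
grasp_force: 59.4
```

>>> step_arm(steps=[0,0,0,0,0,0,0,0,0,0,0,0,0,0,0,0,0,0,0,0,0,0,0,0,0,0,0,0,0,0,0,0,0,0,0,0,0,0,0,0,0,0,0,0,0,0,0,0,0,0,0,0,0,0,0,0])

```text
clock: 10.38
ee_pos: [0.401, 0.2511, 0.0517]
ee_rot: [-0.002, 0.966, -0.26, 0.001]
ft_force: [3.8, 6.8, -8.9]
grip_width: 0.177
grasp_force: 59.6
```

```bash
python3 pose.py
```

```text
10.3833 pos [0.401  0.2511 0.0517] yaw -0.527 j [ 0.4   0.39 -0.62  0.55  0.   -2.21] g 0.177 59.6 ft [ 3.8  6.8 -8.9]
```

>>> step_arm(steps=[0,0,0,0,0,-0.123,0,0,0,0,0,0,-0.123,0,0,0,0,0,0,-0.123,0,0,0,0,0,0,-0.123,0,0,0,0,0,0,-0.123,0,0,0,0,0,0,-0.123,0,0,0,0,0,0,-0.123,0,0,0,0,0,0,-0.123,0])

```text
clock: 11.05
ee_pos: [0.3983, 0.2495, 0.0516]
ee_rot: [0.001, 0.726, -0.688, -0.001]
ft_force: [-2.7, 1.6, 2.2]
grip_width: 0.175
grasp_force: 61.2
```

>>> step_arm(steps=[0,0,0,0,0,-0.123,0,0,0,0,0,0,-0.123,0,0,0,0,0,0,-0.123,0,0,0,0,0,0,-0.123,0,0,0,0,0,0,-0.123,0,0,0,0,0,0,-0.123,0,0,0,0,0,0,-0.123,0,0,0,0,0,0,-0.123,0])

```text
clock: 11.72
ee_pos: [0.3955, 0.2509, 0.0516]
ee_rot: [-0.003, -0.316, 0.949, 0.003]
ft_force: [-10.8, 7.2, 7.2]
grip_width: 0.176
grasp_force: 61.9
```

>>> step_arm(steps=[0,0,0,0,0,-0.123,0,0,0,0,0,0,0,0,0,0,0,0,0,0,0,0,0,0,0,0,0,0,0,0,0,0,0,0,0,0,0,0,0,0,0,0,0,0,0,0,0,0,0,0,0,0,0,0,0,0])

```text
clock: 12.38
ee_pos: [0.3953, 0.2512, 0.0516]
ee_rot: [-0.003, -0.26, 0.966, 0.003]
ft_force: [-10.5, 7.2, 7.3]
grip_width: 0.174
grasp_force: 61.9
```

```bash
python3 pose.py
```

```text
12.3833 pos [0.3953 0.2512 0.0516] yaw 3.667 j [ 0.4   0.39 -0.63  0.56  0.01 -0.12] g 0.174 61.9 ft [-10.5   7.2   7.3]
```

>>> step_arm(steps=[0,0,0,0,0,0,40,0,0,0,0,0,0,40,0,0,0,0,0,0,40,0,0,0.04,0,0,0,50,0,0,0.04,0,0,0.116,50,0,0,0.03,0,0,0.116,50,0.035,0,0,0,0,0.116,50,0.035,0,0,0,0,0.116,50])

```text
clock: 13.05
ee_pos: [0.4715, 0.2502, 0.1648]
ee_rot: [0.003, -0.477, 0.879, -0.001]
ft_force: [0.6, -0.1, 0.2]
grip_width: 0.495
grasp_force: 0.0
```

>>> step_arm(steps=[0.0355,0.001,0,0,0,0.116,50,0,0,0,0,0,0.116,50,0,0,0,0,0,0.116,50,0,0,0,0,0,0.116,50,0,0,0,0,0,0.116,50,0,0,0,0,0,0,50,0,0,0,0,0,0,50])

```text
clock: 13.63
ee_pos: [0.5055, 0.2505, 0.1615]
ee_rot: [-0.0, -0.705, 0.71, -0.0]
ft_force: [0.2, 0.7, -0.3]
grip_width: 0.501
grasp_force: 0.0
```

```bash
python3 - <<'E'
from pose import *
pose(); w=grab('wrist','w6.png')
cv2.imwrite('pics/m6.png',w['image'])
E
```

```text
13.6333 pos [0.5055 0.2505 0.1615] yaw 4.705 j [ 0.33  0.4  -0.26  0.91 -0.   -1.23] g 0.501 0.0 ft [ 0.2  0.7 -0.3]
```

View pics/m6.png

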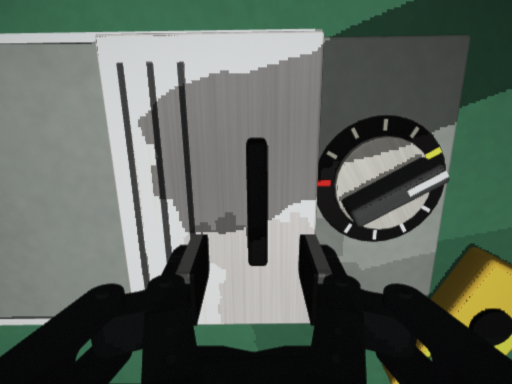

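>>> step_arm(steps=[-0.001,0,-0.03,0,0,0,50,0,0,-0.03,0,0,0,50,0,0,-0.023,0,0,0,50,0,0,0,0,0,0,40,0,0,0,0,0,0,0,0,0,0,0,0,0,0,0,0,0,0,0,0,0,0,0,0,0,0,0,0], force=60)

```text
clock: 14.35
ee_pos: [0.5049, 0.2509, 0.0796]
ee_rot: [0.0, -0.706, 0.708, -0.0]
ft_force: [-0.3, -1.4, -1.5]
grip_width: 0.146
grasp_force: 61.0
```

>>> step_arm(steps=[0,0,0,0,0,0,0,0.006,0,0,0,0,0,0,0.01,0,0,0,0,0,0])

```text
clock: 14.6
ee_pos: [0.5201, 0.251, 0.0796]
ee_rot: [0.0, -0.706, 0.708, 0.0]
ft_force: [-2.1, -0.8, 1.4]
grip_width: 0.147
grasp_force: 61.5
```

Unlocked: the cover moves with 2 N. Slide it the rest of the way.

>>> step_arm(steps=[0.02,0,0,0,0,0,0,0.02,0,0,0,0,0,0,0.02,0,0,0,0,0,0,0.02,0,0,0,0,0,0,0.02,0,0,0,0,0,0,0.015,0,0,0,0,0,0,0.005,0,0,0,0,0,0,0,0,0,0,0,0,0])

```text
clock: 15.27
ee_pos: [0.6383, 0.2519, 0.0797]
ee_rot: [-0.001, -0.706, 0.708, 0.003]
ft_force: [-11.0, 1.3, 8.9]
grip_width: 0.148
grasp_force: 63.1
```

>>> step_arm(steps=[0,0,0,0,0,0,0,0,0,0,0,0,0,0,0,0,0,0,0,0,0])

```text
clock: 15.52
ee_pos: [0.6383, 0.2519, 0.0797]
ee_rot: [-0.001, -0.706, 0.708, 0.002]
ft_force: [-10.3, 1.2, 7.8]
grip_width: 0.148
grasp_force: 62.7
```

>>> step_arm(steps=[0,0,0,0,0,0,40,0,0,0,0,0,0,40,0,0,0.04,0,0,0,60,0,0,0.04,0,0,-0.116,80,-0.0219,-0.0338,0.02,0,0,-0.116,80,-0.0219,-0.0338,0.02,0,0,-0.116,80,-0.0219,-0.0338,0,0,0,-0.116,80,-0.0219,-0.0338,0,0,0,-0.116,80])

```text
clock: 16.18
ee_pos: [0.5574, 0.1195, 0.198]
ee_rot: [0.003, -0.471, 0.882, -0.001]
ft_force: [-0.2, -1.4, -0.0]
grip_width: 0.798
grasp_force: 0.0
```

>>> step_arm(steps=[-0.0219,-0.0338,0,0,0,-0.116,80,-0.0219,-0.0338,0,0,0,-0.116,80,-0.0219,-0.0338,0,0,0,-0.116,80,-0.0219,-0.0338,0,0,0,-0.116,80,0,0,0,0,0,-0.116,80,0,0,0,0,0,-0.116,80,0,0,0,0,0,-0.116,80,0,0,0,0,0,0,80])

```text
clock: 16.85
ee_pos: [0.4695, -0.0155, 0.1965]
ee_rot: [0.001, -0.086, 0.996, -0.0]
ft_force: [0.4, 0.2, 1.2]
grip_width: 0.799
grasp_force: 0.0
```

```bash
python3 - <<'E'
from pose import *
pose(); w=grab('wrist','w7.png');t=grab('top','t7.png')
cv2.imwrite('pics/m7.png',np.hstack([w['image'][:,:400],cv2.resize(t['image'][100:244,110:260],(400,384),interpolation=cv2.INTER_CUBIC)]))
E
```

```text
16.85 pos [ 0.4695 -0.0155  0.1965] yaw 3.313 j [-0.19  0.2  -0.45  0.92 -0.   -0.36] g 0.799 0.0 ft [0.4 0.2 1.2]
```

View pics/m7.png

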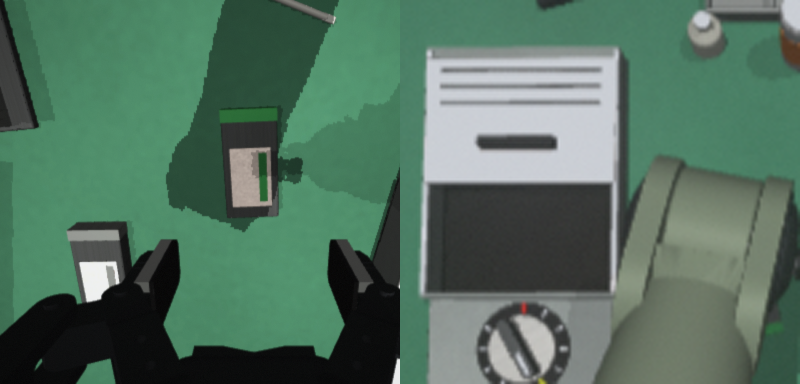

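```bash
python3 - <<'E'
from pose import *
def ana(s,c,z=.024):
    p=px2w(s,c,z)[:,:2]; m=p.mean(0); l=(p[0]+p[1]-p[2]-p[3])/2; w=(p[1]+p[2]-p[0]-p[3])/2
    print('centre',m.round(4),'len',np.linalg.norm(l).round(4),'wid',np.linalg.norm(w).round(4),'yaw',np.arctan2(l[1],l[0]).round(3))
ana('w7.png',[(219,109),(279,107),(277,215),(228,217)])
ana('w7.png',[(220,122),(279,121),(277,215),(228,217)])
im=cv2.imread('pics/w7.png')
hsv=cv2.cvtColor(im,cv2.COLOR_BGR2HSV); 
cv2.imwrite('pics/m8.png',cv2.resize(im[90:235,40:300],None,fx=3,fy=3,interpolation=cv2.INTER_CUBIC))
E
```

```text
centre [ 0.4685 -0.0202] len 0.1089 wid 0.0536 yaw -2.941
centre [ 0.4746 -0.0189] len 0.0964 wid 0.0534 yaw -2.942
```

View pics/m8.png

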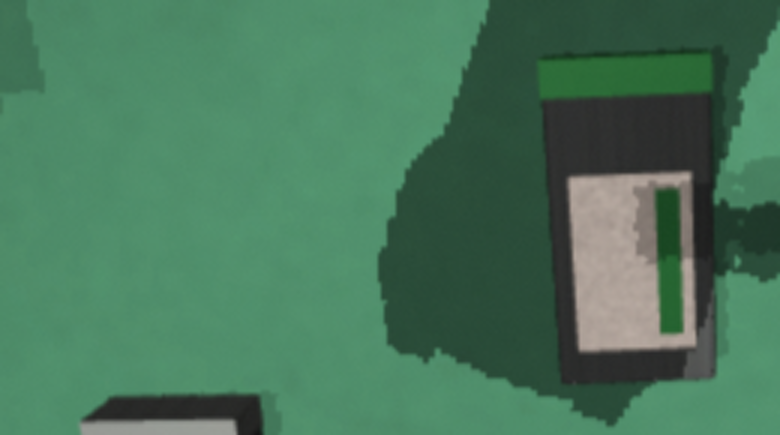

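>>> step_arm(steps=[-0.001,-0.0045,-0.038,0,0,0.03,85,0,0,-0.038,0,0,0,85,0,0,-0.038,0,0,0,85,0,0,-0.038,0,0,0,85,0,0,-0.02,0,0,0,85,0,0,-0.015,0,0,0,85,0,0,-0.005,0,0,0,85,0,0,0,0,0,0,85])

```text
clock: 17.62
ee_pos: [0.4668, -0.0188, 0.0026]
ee_rot: [-0.001, -0.103, 0.995, 0.0]
ft_force: [0.0, 0.9, 0.5]
grip_width: 0.847
grasp_force: 0.0
```

>>> step_arm(steps=[0,0,0,0,0,0,60,0,0,0,0,0,0,40,0,0,0,0,0,0,30,0,0,0,0,0,0,30,0,0,0,0,0,0,30], force=60)

```text
clock: 18.03
ee_pos: [0.4687, -0.0192, 0.0051]
ee_rot: [0.001, -0.103, 0.995, -0.0]
ft_force: [-2.1, -0.8, 7.3]
grip_width: 0.617
grasp_force: 64.0
```

>>> step_arm(steps=[0,0,0.02,0,0,0,30,0,0,0.035,0,0,0,30,0,0,0.035,0,0,0,30,0,0,0.035,0,0,-0.1,30,0,0,0.015,0,0,-0.1,30,0.0068,0.0358,0,0,0,0,30,0.0068,0.0358,0,0,0,0,30,0.0068,0.0358,0,0,0,0,30])

```text
clock: 18.7
ee_pos: [0.4884, 0.089, 0.1449]
ee_rot: [0.001, -0.002, 1.0, 0.0]
ft_force: [0.1, -0.2, -3.3]
grip_width: 0.618
grasp_force: 64.3
```

```bash
python3 - <<'E'
from pose import *
pose()
q=np.array([(422-400,293),(617-400,293),(427-400,50),(619-400,50)])/2.6667+[110,100]
p=px2w('t7.png',q,.070);print(p,p.mean(0))
q=np.array([(428-400,290),(610-400,290)])/2.6667+[110,100]
print(px2w('t7.png',q,.066))
E
```

```text
18.7 pos [0.4884 0.089  0.1449] yaw 3.145 j [ 0.03  0.3  -0.46  0.81 -0.    0.03] g 0.618 64.3 ft [ 0.1 -0.2 -3.3]
[[0.4582 0.3643 0.07  ]
 [0.4592 0.136  0.07  ]
 [0.7487 0.3689 0.07  ]
 [0.7494 0.1392 0.07  ]] [0.603875 0.2521   0.07    ]
[[0.462  0.3588 0.066 ]
 [0.4629 0.1449 0.066 ]]
```

>>> step_arm(steps=[0.0068,0.0358,0,0,0,0,30,0.0068,0.0358,0,0,0,0,30,0.0068,0.0358,0,0,0,0,30,0.0068,0.0358,0,0,0,0,30,0.0068,0.0358,0,0,0,0,30,0.0068,0.0358,0,0,0,0,30,0,0,0,0,0,0,30,0,0,0,0,0,0,30])

```text
clock: 19.37
ee_pos: [0.5283, 0.3049, 0.1435]
ee_rot: [0.0, -0.004, 1.0, -0.0]
ft_force: [-0.0, 0.1, -1.8]
grip_width: 0.615
grasp_force: 64.4
```

```bash
python3 - <<'E'
from pose import *
pose(); w=grab('wrist','w9.png')
cv2.imwrite('pics/m9.png',w['image'])
E
```

```text
19.3667 pos [0.5283 0.3049 0.1435] yaw 3.15 j [ 0.4   0.5  -0.15  0.92 -0.    0.39] g 0.615 64.4 ft [-0.   0.1 -1.8]
```

View pics/m9.png

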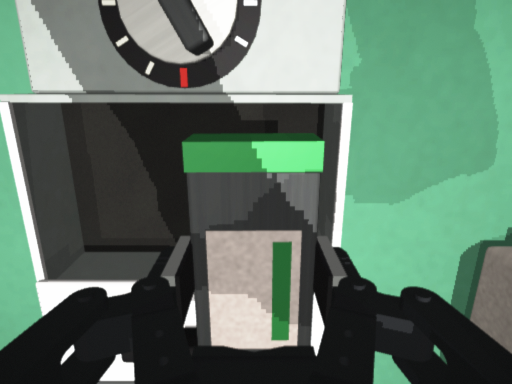

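>>> step_arm(steps=[0,-0.002,-0.03,0,0,0,30,0,0,-0.03,0,0,0,30,0,0,-0.03,0,0,0,30,0,0,-0.02,0,0,0,30,0,0,-0.012,0,0,0,30,0,0,-0.006,0,0,0,30,0,0,0,0,0,0,30])

```text
clock: 20.0
ee_pos: [0.5281, 0.2999, 0.0149]
ee_rot: [-0.001, -0.002, 1.0, -0.0]
ft_force: [-0.6, 0.5, -2.1]
grip_width: 0.612
grasp_force: 64.4
```

```bash
python3 pose.py
```

```text
20.0 pos [0.5281 0.2999 0.0149] yaw 3.146 j [ 0.4   0.64 -0.28  0.65 -0.    0.39] g 0.612 64.4 ft [-0.6  0.5 -2.1]
```

>>> step_arm(steps=[0,0,-0.002,0,0,0,30,0,0,0,0,0,0,78,0,0,0,0,0,0,78,0,0,0,0,0,0,78,0,0,0,0,0,0,78,0,0,0.04,0,0,0,78,0,0,0.04,0,0,0,78,0,0,0.04,0,0,0.1,78])

```text
clock: 20.67
ee_pos: [0.5279, 0.3009, 0.1348]
ee_rot: [-0.001, -0.053, 0.999, -0.0]
ft_force: [1.3, 0.5, 0.2]
grip_width: 0.783
grasp_force: 0.0
```

>>> step_arm(steps=[0.007,-0.038,0.03,0,0,0.09,80,0.007,-0.038,0.03,0,0,0,80,0.007,-0.038,0,0,0,0,80,0.007,-0.038,0,0,0,0,80,0.007,-0.038,0,0,0,0,80,0.007,-0.038,0,0,0,0,80,0.007,-0.038,0,0,0,0,80,0.007,-0.038,0,0,0,0,80])

```text
clock: 21.33
ee_pos: [0.5828, 0.0066, 0.1855]
ee_rot: [0.001, -0.098, 0.995, -0.0]
ft_force: [1.3, -0.1, 0.1]
grip_width: 0.803
grasp_force: 0.0
```

>>> step_arm(steps=[0.007,-0.038,0,0,0,0,80,0.007,-0.038,0,0,0,0,80,0.007,-0.038,0,0,0,0,80,0.007,-0.038,0,0,0,0,80,0,0,0,0,0,0,80,0,0,0,0,0,0,80])

```text
clock: 21.83
ee_pos: [0.6107, -0.1459, 0.1849]
ee_rot: [0.0, -0.096, 0.995, -0.0]
ft_force: [-0.4, -0.1, -0.3]
grip_width: 0.801
grasp_force: 0.0
```

```bash
python3 - <<'E'
from pose import *
pose(); w=grab('wrist','w10.png'); t=grab('top','t10.png')
cv2.imwrite('pics/m10.png',np.hstack([w['image'][:,:420],cv2.resize(t['image'][110:254,110:260],(380,384),interpolation=cv2.INTER_CUBIC)]))
E
```

```text
21.8333 pos [ 0.6107 -0.1459  0.1849] yaw 3.333 j [-0.35  0.5  -0.04  1.03  0.   -0.54] g 0.801 0.0 ft [-0.4 -0.1 -0.3]
```

View pics/m10.png

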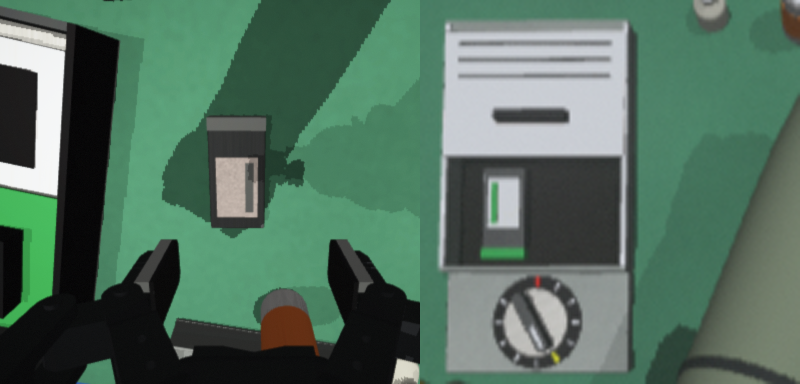

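```bash
python3 - <<'E'
from pose import *
p=px2w('w10.png',[(207,118),(268,117),(264,226),(211,228)],.024)[:,:2]; m=p.mean(0); l=(p[0]+p[1]-p[2]-p[3])/2; w=(p[1]+p[2]-p[0]-p[3])/2
print(m,np.linalg.norm(l),np.linalg.norm(w),np.arctan2(l[1],l[0])+2*np.pi)
E
```

```text
[ 0.619225 -0.161525] 0.10823957224601365 0.05457439875985805 3.3185126411591366
```

>>> step_arm(steps=[0.0085,-0.0156,-0.03,0,0,-0.015,85,0,0,-0.038,0,0,0,85,0,0,-0.038,0,0,0,85,0,0,-0.038,0,0,0,85,0,0,-0.02,0,0,0,85,0,0,-0.012,0,0,0,85,0,0,-0.004,0,0,0,85,0,0,0,0,0,0,85])

```text
clock: 22.6
ee_pos: [0.619, -0.1581, 0.0047]
ee_rot: [-0.0, -0.091, 0.996, 0.0]
ft_force: [0.2, 0.1, 0.8]
grip_width: 0.849
grasp_force: 0.0
```

>>> step_arm(steps=[0,0,0,0,0,0,60,0,0,0,0,0,0,40,0,0,0,0,0,0,30,0,0,0,0,0,0,30,0,0,0,0,0,0,30])

```text
clock: 23.02
ee_pos: [0.621, -0.1598, 0.0074]
ee_rot: [0.002, -0.09, 0.996, -0.001]
ft_force: [-0.1, 1.7, 7.2]
grip_width: 0.613
grasp_force: 64.8
```

```bash
python3 pose.py
```

```text
23.0167 pos [ 0.621  -0.1598  0.0074] yaw 3.322 j [-0.37  0.7  -0.19  0.68  0.   -0.55] g 0.613 64.8 ft [-0.1  1.7  7.2]
```

>>> step_arm(steps=[0,0,0.03,0,0,0,30,0,0,0.04,0,0,0,30,0,0,0.04,0,0,-0.09,30,0,0,0.03,0,0,-0.09,30,-0.0102,0.0395,0,0,0,0,30,-0.0102,0.0395,0,0,0,0,30,-0.0102,0.0395,0,0,0,0,30,-0.0102,0.0395,0,0,0,0,30])

```text
clock: 23.68
ee_pos: [0.5776, -0.0001, 0.1457]
ee_rot: [0.001, 0.001, 1.0, 0.0]
ft_force: [0.6, 1.2, -3.0]
grip_width: 0.609
grasp_force: 64.3
```

>>> step_arm(steps=[-0.0102,0.0395,0,0,0,0,30,-0.0102,0.0395,0,0,0,0,30,-0.0102,0.0395,0,0,0,0,30,-0.0102,0.0395,0,0,0,0,30,-0.01,0.035,0,0,0,0,30,0,0,0,0,0,0,30,0,0,0,0,0,0,30])

```text
clock: 24.27
ee_pos: [0.5267, 0.1937, 0.1454]
ee_rot: [0.0, -0.002, 1.0, -0.0]
ft_force: [-0.2, -0.4, -3.6]
grip_width: 0.61
grasp_force: 64.3
```

```bash
python3 - <<'E'
from pose import *
pose(); w=grab('wrist','w11.png'); im=w['image']
d=w2px('w11.png',[[.534-.055-.005,.1985+.027,.14],[.534-.055-.005,.1985-.027,.14]]);print(d)
E
```

```text
24.2667 pos [0.5267 0.1937 0.1454] yaw 3.146 j [ 0.22  0.41 -0.29  0.87 -0.    0.22] g 0.61 64.3 ft [-0.2 -0.4 -3.6]
[[326.6 136.5]
 [208.4 136. ]]
```

>>> step_arm(steps=[0.001,0.005,-0.03,0,0,0,30,0,0,-0.03,0,0,0,30,0,0,-0.03,0,0,0,30,0,0,-0.02,0,0,0,30,0,0,-0.012,0,0,0,30,0,0,-0.006,0,0,0,30,0,0,-0.001,0,0,0,30,0,0,0,0,0,0,30])

```text
clock: 24.98
ee_pos: [0.5292, 0.1955, 0.0162]
ee_rot: [0.0, 0.001, 1.0, -0.0]
ft_force: [-0.2, -0.4, -2.3]
grip_width: 0.609
grasp_force: 64.3
```

```bash
python3 pose.py
```

```text
24.9833 pos [0.5292 0.1955 0.0162] yaw 3.14 j [ 0.22  0.58 -0.41  0.59 -0.    0.23] g 0.609 64.3 ft [-0.2 -0.4 -2.3]
```

>>> step_arm(steps=[0,0,-0.002,0,0,0,30,0,0,0,0,0,0,76,0,0,0,0,0,0,76,0,0,0,0,0,0,76,0,0,0,0,0,0,76,0,0,0.04,0,0,0,76,0,0,0.04,0,0,0,76,0,0,0.04,0,0,0.121,60])

```text
clock: 25.65
ee_pos: [0.5282, 0.196, 0.135]
ee_rot: [-0.0, -0.061, 0.998, -0.0]
ft_force: [1.0, 0.2, 0.9]
grip_width: 0.635
grasp_force: 0.0
```

>>> step_arm(steps=[0,0,0.04,0,0,0.121,60,0.03,0.014,0,0,0,0.121,50,0.03,0.014,0,0,0,0.121,50,0.03,0.014,0,0,0,0.121,50,0.019,0.013,0,0,0,0.121,50,0,0,0,0,0,0.121,50,0,0,0,0,0,0.121,50,0,0,0,0,0,0.121,50])

```text
clock: 26.32
ee_pos: [0.6382, 0.2512, 0.1736]
ee_rot: [0.0, -0.52, 0.854, -0.0]
ft_force: [0.4, -0.1, -0.2]
grip_width: 0.499
grasp_force: 0.0
```

>>> step_arm(steps=[0,0,0,0,0,0.121,50,0,0,0,0,0,0.121,50,0,0,0,0,0,0.121,50,0,0,0,0,0,0.119,50,0,0,0,0,0,0,50])

```text
clock: 26.73
ee_pos: [0.6379, 0.251, 0.1741]
ee_rot: [-0.0, 0.708, -0.707, 0.0]
ft_force: [0.3, 0.1, 0.1]
grip_width: 0.501
grasp_force: 0.0
```

```bash
python3 - <<'E'
from pose import *
pose(); w=grab('wrist','w12.png'); t=grab('top','t12.png')
cv2.imwrite('pics/m12.png',np.hstack([w['image'][:,:420],cv2.resize(t['image'][90:384,120:450],(380,338),interpolation=cv2.INTER_AREA)[:384] if 0 else cv2.copyMakeBorder(cv2.resize(t['image'][90:384,120:450],(380,338)),0,46,0,0,0)]))
E
```

```text
26.7333 pos [0.6379 0.251  0.1741] yaw -1.569 j [ 0.27  0.62  0.13  1.08 -0.   -1.3 ] g 0.501 0.0 ft [0.3 0.1 0.1]
```

View pics/m12.png

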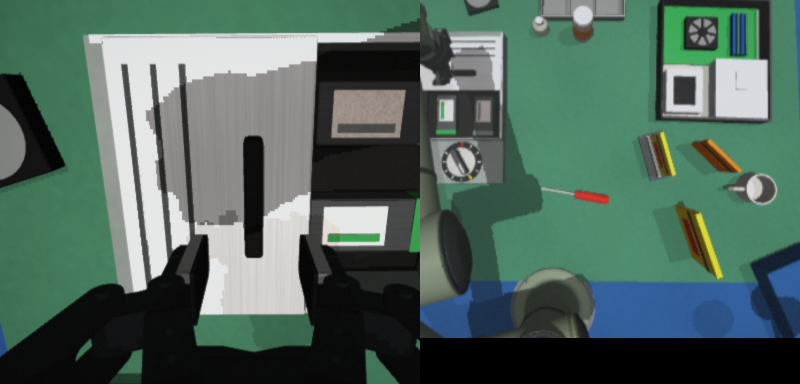

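Both drives lie in the compartment (grey at (362,110), green at (360,225) in the wrist view), none left on the mat. That was my 15th picture, one over the limit of 14, so from here I work by numbers alone. Now the cover is shut.

>>> step_arm(steps=[0,0,-0.035,0,0,0,50,0,0,-0.035,0,0,0,50,0,0,-0.0255,0,0,0,50,0,0,0,0,0,0,40,0,0,0,0,0,0,0,0,0,0,0,0,0,0,0,0,0,0,0,0,0,0,0,0,0,0,0,0])

```text
clock: 27.5
ee_pos: [0.6382, 0.2518, 0.0797]
ee_rot: [-0.001, 0.707, -0.707, 0.001]
ft_force: [-1.5, -0.7, -2.3]
grip_width: 0.147
grasp_force: 61.5
```

>>> step_arm(steps=[-0.01,0,0,0,0,0,0,-0.02,0,0,0,0,0,0,-0.02,0,0,0,0,0,0,-0.02,0,0,0,0,0,0,-0.02,0,0,0,0,0,0,-0.02,0,0,0,0,0,0,-0.02,0,0,0,0,0,0,-0.007,0,0,0,0,0,0])

```text
clock: 28.17
ee_pos: [0.5031, 0.2509, 0.0798]
ee_rot: [0.002, -0.707, 0.707, -0.004]
ft_force: [21.7, -4.7, -23.7]
grip_width: 0.146
grasp_force: 61.1
```

>>> step_arm(steps=[-0.001,0,0,0,0,0,0,0,0,0,0,0,0,0,0,0,0,0,0,0,0,0,0,0,0,0,0,0])

```text
clock: 28.5
ee_pos: [0.5032, 0.2509, 0.0798]
ee_rot: [0.002, -0.707, 0.707, -0.003]
ft_force: [6.6, -3.7, -7.4]
grip_width: 0.145
grasp_force: 63.0
```

```bash
python3 pose.py
```

```text
28.5 pos [0.5032 0.2509 0.0798] yaw 4.711 j [ 0.33  0.49 -0.36  0.71 -0.   -1.24] g 0.145 63.0 ft [ 6.6 -3.7 -7.4]
```

>>> step_arm(steps=[0,0,0,0,0,0,40,0,0,0,0,0,0,40,0,0,0,0,0,0,40,0,0,0.04,0,0,0,50,0,0,0.04,0,0,-0.1163,50,-0.0345,-0.0005,0.01,0,0,-0.1163,50,-0.0345,-0.0005,0,0,0,-0.1163,50,-0.0345,-0.0005,0,0,0,-0.1163,50])

```text
clock: 29.17
ee_pos: [0.3961, 0.2509, 0.1702]
ee_rot: [0.002, -0.522, 0.853, 0.0]
ft_force: [-1.4, 0.9, 0.0]
grip_width: 0.499
grasp_force: 0.0
```

>>> step_arm(steps=[0,0,0,0,0,-0.1163,50,0,0,0,0,0,-0.1163,50,0,0,0,0,0,-0.1163,50,0,0,0,0,0,-0.1163,50,0,0,0,0,0,-0.1163,50,0,0,0,0,0,0,50,0,0,0,0,0,0,50])

```text
clock: 29.75
ee_pos: [0.396, 0.2506, 0.1688]
ee_rot: [0.0, -0.261, 0.965, 0.0]
ft_force: [-0.9, 0.3, 0.3]
grip_width: 0.496
grasp_force: 0.0
```

```bash
python3 - <<'E'
from pose import *
pose(); w=grab('wrist','w13.png'); im=w['image']
# white pointer line on the bar: bright, low-saturation pixels near dial
hsv=cv2.cvtColor(im,cv2.COLOR_BGR2HSV)
c=w2px('w13.png',[[.3995,.2495,.078]])[0]; print(c)
dark=((hsv[...,2]<75)).astype(np.uint8)
mask=np.zeros_like(dark); cv2.circle(mask,tuple(int(v) for v in c),38,1,-1)  # inside the ring
ys,xs=np.nonzero(dark&mask); print(len(xs),xs.mean(),ys.mean())
ev=np.linalg.eigh(np.cov(np.c_[xs,ys].T)); print(ev[0],ev[1][:,1])
e=px2w('w13.png',[np.array([xs.mean(),ys.mean()])+s*30*ev[1][:,1] for s in (-1,1)],.078); print(e,e.mean(0),np.arctan2(*(e[1]-e[0])[1::-1]))
E
```

```text
29.75 pos [0.396  0.2506 0.1688] yaw 3.669 j [ 0.41  0.23 -0.49  0.85  0.   -0.12] g 0.496 0.0 ft [-0.9  0.3  0.3]
[251.9 195. ]
1534 252.8089960886571 201.8859191655802
[ 99.31430434 442.07778418] [-0.11838445  0.99296784]
[[0.3825 0.2434 0.078 ]
 [0.4266 0.2628 0.078 ]] [0.40455 0.2531  0.078  ] 0.41443088096839575
```

>>> step_arm(steps=[0.0035,-0.001,-0.04,0,0,0,50,0,0,-0.04,0,0,0,50,0,0,-0.025,0,0,0,50,0,0,-0.012,0,0,0,45,0,0,0,0,0,0,30,0,0,0,0,0,0,0,0,0,0,0,0,0,0,0,0,0,0,0,0,0])

```text
clock: 30.47
ee_pos: [0.3961, 0.2515, 0.0504]
ee_rot: [-0.003, -0.261, 0.965, 0.004]
ft_force: [-3.6, 11.2, -18.5]
grip_width: 0.176
grasp_force: 59.2
```

>>> step_arm(steps=[0,0,0,0,0,0,0,0,0,0,0,0,0,0])

```text
clock: 30.63
ee_pos: [0.396, 0.2515, 0.0504]
ee_rot: [-0.003, -0.261, 0.965, 0.004]
ft_force: [-4.2, 11.0, -18.7]
grip_width: 0.176
grasp_force: 59.2
```

```bash
python3 pose.py
```

```text
30.6333 pos [0.396  0.2515 0.0504] yaw 3.669 j [ 0.4   0.39 -0.63  0.55  0.01 -0.12] g 0.176 59.2 ft [ -4.2  11.  -18.7]
```

>>> step_arm(steps=[0,0,0,0,0,0.1236,0,0,0,0,0,0,0.1236,0,0,0,0,0,0,0.1236,0,0,0,0,0,0,0.1236,0,0,0,0,0,0,0.1236,0,0,0,0,0,0,0.1236,0,0,0,0,0,0,0.1236,0,0,0,0,0,0,0.1236,0])

```text
clock: 31.3
ee_pos: [0.3981, 0.2504, 0.0504]
ee_rot: [-0.0, -0.689, 0.724, 0.002]
ft_force: [1.3, 7.1, -24.2]
grip_width: 0.17
grasp_force: 58.8
```

>>> step_arm(steps=[0,0,0,0,0,0.1236,0,0,0,0,0,0,0.1236,0,0,0,0,0,0,0.1236,0,0,0,0,0,0,0.1236,0,0,0,0,0,0,0.1236,0,0,0,0,0,0,0.1236,0,0,0,0,0,0,0.1236,0,0,0,0,0,0,0.1236,0])

```text
clock: 31.97
ee_pos: [0.4001, 0.2515, 0.0505]
ee_rot: [-0.002, 0.951, -0.311, -0.001]
ft_force: [5.9, 9.7, -32.1]
grip_width: 0.171
grasp_force: 58.7
```

>>> step_arm(steps=[0,0,0,0,0,0.1236,0,0,0,0,0,0,0.1236,0,0,0,0,0,0,0.1236,0,0,0,0,0,0,0.1236,0,0,0,0,0,0,0.1236,0,0,0,0,0,0,0,0,0,0,0,0,0,0,0,0,0,0,0,0,0,0])

```text
clock: 32.63
ee_pos: [0.4006, 0.2528, 0.0505]
ee_rot: [-0.004, 1.0, -0.009, 0.0]
ft_force: [6.9, 13.7, -33.5]
grip_width: 0.174
grasp_force: 58.9
```

```bash
python3 pose.py
```

```text
32.6333 pos [0.4006 0.2528 0.0505] yaw -0.019 j [ 0.4   0.4  -0.62  0.55  0.01 -2.72] g 0.174 58.9 ft [  6.9  13.7 -33.5]
```

>>> step_arm(steps=[0,0,0,0,0,0,40,0,0,0,0,0,0,40,0,0,0,0,0,0,45,0,0,0.04,0,0,0,50,0,0,0.04,0,0,0,50,0,0,0.04,0,0,-0.12,50,0,0,0.04,0,0,-0.12,50,0,0,0.04,0,0,-0.12,50])

```text
clock: 33.3
ee_pos: [0.3991, 0.2489, 0.2546]
ee_rot: [-0.0, 0.981, -0.192, 0.001]
ft_force: [1.6, 0.1, -0.2]
grip_width: 0.505
grasp_force: 0.0
```

>>> step_arm(steps=[0,0,0.04,0,0,-0.12,50,0,-0.038,0.01,0,0,-0.12,50,0,-0.038,0,0,0,-0.12,50,0,-0.038,0,0,0,-0.12,50,0,-0.038,0,0,0,-0.12,50,0,-0.038,0,0,0,-0.12,50,0,-0.038,0,0,0,-0.12,50,0,-0.038,0,0,0,-0.12,50])

```text
clock: 33.97
ee_pos: [0.3989, -0.0186, 0.3026]
ee_rot: [-0.0, 0.782, -0.624, 0.001]
ft_force: [0.3, -0.1, 0.8]
grip_width: 0.499
grasp_force: 0.0
```

>>> step_arm(steps=[0,-0.038,0,0,0,-0.12,50,0,-0.038,0,0,0,-0.12,50,0,-0.038,0,0,0,-0.12,50,0,-0.038,0,0,0,-0.12,50,0,-0.038,0,0,0,-0.12,50,0,-0.038,0,0,0,-0.12,50,0,-0.038,0,0,0,-0.12,50,0,0,0,0,0,-0.12,50])

```text
clock: 34.63
ee_pos: [0.3991, -0.2891, 0.3021]
ee_rot: [-0.0, -0.402, 0.915, -0.002]
ft_force: [1.2, 0.1, 0.3]
grip_width: 0.5
grasp_force: 0.0
```

>>> step_arm(steps=[0,0,0,0,0,-0.12,50,0,0,0,0,0,-0.12,50,0,0,0,0,0,-0.12,50,0,0,0,0,0,-0.12,50,0,0,0,0,0,-0.06,50,0,0,0,0,0,0,50])

```text
clock: 35.13
ee_pos: [0.3992, -0.2829, 0.3024]
ee_rot: [0.0, -0.149, 0.989, -0.001]
ft_force: [-0.1, -0.8, -0.6]
grip_width: 0.496
grasp_force: 0.0
```

```bash
python3 - <<'E'
from pose import *
pose(); grab('wrist','w14.png'); grab('top','t14.png'); grab('side','s14.png')
for n in ('w14','t14','s14'):
    im=cv2.imread(f'pics/{n}.png'); hsv=cv2.cvtColor(im,cv2.COLOR_BGR2HSV)
    y=cv2.inRange(hsv,(22,120,70),(34,255,255)); k,l,s,c=cv2.connectedComponentsWithStats(y)
    for i in range(1,k):
        if s[i][4]>25:
            b=cv2.minAreaRect(np.argwhere(l==i)[:,::-1].astype(np.float32)); print(n,s[i],c[i].round(1),cv2.boxPoints(b).round(1).tolist())
print('dial top', w2px('t14.png',[[.3995,.2495,.078]]))
# dial bar check in top view
im=cv2.imread('pics/t14.png'); c=w2px('t14.png',[[.3995,.2495,.07]])[0]; print(c)
g=cv2.cvtColor(im,cv2.COLOR_BGR2GRAY); m=np.zeros_like(g); cv2.circle(m,tuple(int(round(v)) for v in c),11,1,-1)
ys,xs=np.nonzero((g<110)&(m>0)); ev=np.linalg.eigh(np.cov(np.c_[xs,ys].T)); print(len(xs),ev[0],ev[1][:,1])
E
```

```text
35.1333 pos [ 0.3992 -0.2829  0.3024] yaw 3.441 j [-0.77  0.17 -0.21  1.19 -0.   -1.07] g 0.496 0.0 ft [-0.1 -0.8 -0.6]
w14 [208   0  32  41 749] [227.1  17.5] [[208.0, 0.0], [229.5, -11.199999809265137], [252.39999389648438, 32.5], [230.8000030517578, 43.79999923706055]]
w14 [ 234  119   16  139 1630] [240.8 188.6] [[232.0, 256.8999938964844], [236.39999389648438, 118.5999984741211], [249.3000030517578, 119.0], [244.8000030517578, 257.29998779296875]]
t14 [53 89  7 19 95] [56.1 98.3] [[52.5, 106.5999984741211], [54.0, 89.0], [59.79999923706055, 89.5], [58.29999923706055, 107.0999984741211]]
t14 [326 205  12  24 137] [331.7 216.3] [[325.70001220703125, 205.89999389648438], [331.20001220703125, 204.39999389648438], [337.6000061035156, 226.5], [332.0, 228.10000610351562]]
t14 [  73  242   60   48 1113] [106. 267.] [[72.0, 265.0], [85.80000305175781, 240.0], [133.3000030517578, 266.1000061035156], [119.5999984741211, 291.1000061035156]]
t14 [374 320   9  12  64] [378.2 326.3] [[372.29998779296875, 321.8999938964844], [378.8999938964844, 319.70001220703125], [382.5, 330.5], [375.8999938964844, 332.70001220703125]]
s14 [344 120  33  20 574] [360.1 129.8] [[344.0, 120.0], [376.0, 120.0], [376.0, 139.0], [344.0, 139.0]]
s14 [273 137  38  15 336] [294.  144.2] [[271.79998779296875, 149.0], [273.20001220703125, 135.3000030517578], [310.3999938964844, 139.0], [309.0, 152.6999969482422]]
s14 [336 146  38  38 778] [352.3 166.6] [[335.70001220703125, 182.89999389648438], [339.5, 143.0], [373.29998779296875, 146.10000610351562], [369.5, 186.0]]
s14 [272 156  37  23 403] [290.5 167.2] [[271.70001220703125, 176.6999969482422], [273.0, 154.8000030517578], [308.5, 156.6999969482422], [307.20001220703125, 178.60000610351562]]
dial top [[153.8 228.9]]
[154.5 228.9]
115 [ 3.7506422  35.22616939] [-0.09544495  0.99543471]
```

```bash
python3 - <<'E'
from pose import *
p=px2w('w14.png',[(232,257),(236.4,118.6),(249.3,119),(244.8,257.3)],.18)[:,:2];print(p)
print(np.linalg.norm(p[0]-p[1]),np.linalg.norm(p[1]-p[2]),p.mean(0))
im=cv2.imread('pics/w14.png')
for r in (140,165,190,215,240): print(r,[tuple(int(v) for v in im[r,c]) for c in range(226,256,2)])
q=px2w('t14.png',[(331.2,204.4),(337.6,226.5)],.18);print(q)
E
```

```text
[[ 0.4743 -0.2819]
 [ 0.3548 -0.3126]
 [ 0.352  -0.3027]
 [ 0.4712 -0.2707]]
0.12338046847049983 0.010288342918079637 [ 0.413075 -0.291975]
140 [(49, 50, 49), (48, 50, 48), (47, 48, 47), (48, 49, 48), (64, 68, 67), (62, 152, 181), (61, 164, 195), (62, 165, 196), (61, 164, 194), (60, 163, 194), (58, 159, 190), (21, 57, 70), (33, 35, 44), (62, 64, 62), (62, 64, 62)]
165 [(49, 49, 49), (48, 49, 48), (47, 48, 48), (46, 47, 46), (82, 91, 92), (59, 156, 186), (60, 164, 194), (60, 163, 194), (59, 162, 193), (59, 161, 192), (52, 144, 174), (16, 30, 49), (45, 46, 48), (61, 63, 63), (61, 63, 62)]
190 [(47, 47, 47), (47, 48, 47), (47, 48, 47), (47, 47, 45), (81, 97, 101), (59, 159, 191), (58, 161, 192), (58, 160, 192), (59, 161, 191), (58, 159, 190), (37, 107, 130), (20, 23, 39), (59, 61, 60), (60, 62, 61), (60, 63, 61)]
215 [(109, 145, 81), (109, 145, 81), (109, 145, 80), (110, 146, 82), (81, 127, 101), (58, 159, 191), (57, 158, 190), (57, 158, 191), (56, 158, 189), (55, 154, 186), (30, 66, 71), (108, 144, 81), (112, 149, 83), (111, 147, 82), (110, 147, 82)]
240 [(92, 123, 68), (94, 124, 69), (93, 124, 69), (93, 124, 70), (55, 125, 130), (56, 158, 188), (57, 157, 188), (57, 158, 189), (55, 156, 186), (53, 145, 174), (105, 141, 83), (111, 147, 83), (111, 148, 83), (112, 149, 83), (112, 149, 83)]
[[ 0.4706 -0.2787  0.18  ]
 [ 0.4082 -0.2959  0.18  ]]
```

>>> step_arm(steps=[0.0203,-0.0071,0,0,0,-0.048,50,0,0,-0.035,0,0,0,50,0,0,-0.035,0,0,0,50,0,0,-0.035,0,0,0,50,0,0,-0.03,0,0,0,50,0,0,-0.02,0,0,0,50,0,0,0,0,0,0,40,0,0,0,0,0,0,20], force=40)

```text
clock: 35.95
ee_pos: [0.4192, -0.2894, 0.1459]
ee_rot: [-0.001, -0.126, 0.992, 0.001]
ft_force: [0.7, -0.7, 1.3]
grip_width: 0.272
grasp_force: 0.0
```

>>> step_arm(steps=[0,0,0,0,0,0,0,0,0,0,0,0,0,0,0,0,0,0,0,0,0,0,0,0,0,0,0,0])

```text
clock: 36.28
ee_pos: [0.4204, -0.2903, 0.1478]
ee_rot: [0.001, -0.126, 0.992, -0.001]
ft_force: [-1.4, 1.5, 6.0]
grip_width: 0.109
grasp_force: 44.7
```

```bash
python3 - <<'E'
from pose import *
pose()
K,r,t=cal('t14.png')
import cv2
# computer wall: outline of black tray in top image -> dark rim at expected wall
im=cv2.cvtColor(cv2.imread('pics/t14.png'),cv2.COLOR_BGR2GRAY)
out=[]
for x in np.arange(.55,.83,.04):
    # scan y across wall at z=.08; outer edge = green mat -> dark
    ys=np.arange(-.25,-.33,-.0005); px=w2px('t14.png',[[x,y,.08] for y in ys]); v=[im[int(round(b)),int(round(a))] for a,b in px]
    g=np.gradient(cv2.GaussianBlur(np.float32(v).reshape(-1,1),(1,7),0).ravel()); i=np.argmin(g); out.append((x,ys[i])); 
out=np.array(out); print(out.round(4).tolist(),np.polyfit(out[:,0],out[:,1],1))
E
```

```text
36.2833 pos [ 0.4204 -0.2903  0.1478] yaw 3.394 j [-0.75  0.32 -0.42  0.83  0.   -1.  ] g 0.109 44.7 ft [-1.4  1.5  6. ]
[[0.55, -0.274], [0.59, -0.324], [0.63, -0.325], [0.67, -0.279], [0.71, -0.282], [0.75, -0.2825], [0.79, -0.283]] [ 0.08839286 -0.35200893]
```

>>> step_arm(steps=[0,0,0.01,0,0,0,0,0,0,0.02,0,0,0,0,0,0,0.03,0,0,0,0,0,0,0.03,0,0,0,0,0,0,0.03,0,0,0,0,0,0,0,0,0,0,0])

```text
clock: 36.78
ee_pos: [0.4222, -0.2923, 0.2732]
ee_rot: [0.003, -0.126, 0.992, -0.004]
ft_force: [1.0, -1.1, -1.3]
grip_width: 0.112
grasp_force: 43.7
```

```bash
python3 - <<'E'
from pose import *
pose()
im=cv2.imread('pics/w10.png'); g=cv2.cvtColor(im,cv2.COLOR_BGR2GRAY)
for r in (60,100,140,180,210):
    print(r,[(c,int(g[r,c])) for c in range(44,126,4)])
def fit(edge,z):
    p=px2w('w10.png',edge,z); print(z,p[:,:2].tolist(),np.polyfit(p[:,0],p[:,1],1))
foot=[];top=[]
for r in range(50,220,20):
    row=cv2.GaussianBlur(g,(5,1),0)[r].astype(float); d=np.diff(row)
    foot.append((80+np.argmax(d[80:135])+.5,r)); top.append((45+np.argmin(d[45:90])+.5,r))
print(foot,top); fit(foot,0); fit(top,.08)
E
```

```text
36.7833 pos [ 0.4222 -0.2923  0.2732] yaw 3.394 j [-0.75  0.22 -0.22  1.12 -0.   -1.  ] g 0.112 43.7 ft [ 1.  -1.1 -1.3]
60 [(44, 243), (48, 244), (52, 244), (56, 244), (60, 244), (64, 149), (68, 32), (72, 31), (76, 8), (80, 7), (84, 6), (88, 7), (92, 7), (96, 7), (100, 6), (104, 6), (108, 6), (112, 7), (116, 16), (120, 105), (124, 104)]
100 [(44, 245), (48, 245), (52, 246), (56, 246), (60, 245), (64, 32), (68, 32), (72, 7), (76, 6), (80, 6), (84, 6), (88, 8), (92, 6), (96, 6), (100, 6), (104, 8), (108, 8), (112, 16), (116, 105), (120, 108), (124, 109)]
140 [(44, 246), (48, 246), (52, 246), (56, 246), (60, 104), (64, 30), (68, 22), (72, 7), (76, 7), (80, 7), (84, 7), (88, 9), (92, 8), (96, 7), (100, 8), (104, 8), (108, 17), (112, 113), (116, 114), (120, 112), (124, 114)]
180 [(44, 246), (48, 247), (52, 247), (56, 245), (60, 30), (64, 29), (68, 6), (72, 8), (76, 8), (80, 7), (84, 7), (88, 7), (92, 7), (96, 6), (100, 9), (104, 14), (108, 114), (112, 116), (116, 116), (120, 116), (124, 116)]
210 [(44, 142), (48, 143), (52, 144), (56, 107), (60, 28), (64, 13), (68, 8), (72, 9), (76, 9), 
[... 280 characters left out ...]
 (np.float64(106.5), 170), (np.float64(104.5), 190), (np.float64(102.5), 210)] [(np.float64(64.5), 50), (np.float64(63.5), 70), (np.float64(62.5), 90), (np.float64(61.5), 110), (np.float64(60.5), 130), (np.float64(59.5), 150), (np.float64(58.5), 170), (np.float64(56.5), 190), (np.float64(56.5), 210)]
0 [[0.5285, -0.2915], [0.5464, -0.292], [0.565, -0.2926], [0.5842, -0.2932], [0.6041, -0.2939], [0.6247, -0.2945], [0.646, -0.2952], [0.6682, -0.2959], [0.6911, -0.2966]] [-0.03168483 -0.27471754]
0.08 [[0.5382, -0.2973], [0.5518, -0.2977], [0.5659, -0.298], [0.5804, -0.2984], [0.5955, -0.2988], [0.6111, -0.2992], [0.6272, -0.2996], [0.6441, -0.3008], [0.6613, -0.3005]] [-0.02832409 -0.28200487]
```

>>> step_arm(steps=[0.036,0,0,0,0,-0.047,0,0.036,0,0,0,0,-0.047,0,0.036,0,0,0,0,-0.047,0,0.036,0,0,0,0,-0.047,0,0.036,0,0,0,0,-0.047,0,0.036,0,0,0,0,-0.048,0,0,0,0,0,0,0,0,0,0,0,0,0,0,0])

```text
clock: 37.45
ee_pos: [0.6368, -0.2894, 0.2639]
ee_rot: [-0.001, 0.014, 1.0, 0.0]
ft_force: [1.0, 0.0, -0.8]
grip_width: 0.111
grasp_force: 43.6
```

```bash
cat > camt.py <<'E'
from pose import *
from scipy.spatial.transform import Rotation as Ro
def camt(n):
    pose(); o=manip.observe(); f=grab('wrist',n); R=cv2.Rodrigues(f['rvec'])[0]; c=-R.T@f['tvec'].reshape(3)
    q=o['ee_rot']; T=Ro.from_quat(np.r_[q[1:],q[0]]); print('cam-ee world',(c-o['ee_pos']).round(4),'tool',T.inv().apply(c-o['ee_pos']).round(4)); print('tool axes\n',T.as_matrix().round(3))
camt(__import__('sys').argv[1])
E
python3 camt.py w15.png
```

```text
37.45 pos [ 0.6368 -0.2894  0.2639] yaw 3.113 j [-0.53  0.61  0.35  1.31 -0.   -0.5 ] g 0.111 43.6 ft [ 1.   0.  -0.8]
cam-ee world [-0.0728  0.0008  0.1457] tool [ 0.0731 -0.0012 -0.1455]
tool axes
 [[-1.     0.029 -0.002]
 [ 0.029  1.     0.001]
 [ 0.002  0.001 -1.   ]]
```

>>> step_arm(steps=[0,0,0,0.116,-0.0035,0,0,0,0,0,0.116,-0.0035,0,0,0,0,0,0.116,-0.0035,0,0,0,0,0,0,0,0,0,0,0,0,0,0,0,0])

```text
clock: 37.92
ee_pos: [0.6342, -0.2922, 0.2646]
ee_rot: [0.002, 0.017, 0.985, 0.173]
ft_force: [0.7, 0.2, -2.5]
grip_width: 0.11
grasp_force: 43.6
```

```bash
python3 camt.py w16.png
```

```text
37.9167 pos [ 0.6342 -0.2922  0.2646] yaw 3.107 j [-0.66  0.78  0.61  1.61  0.28 -0.65] g 0.11 43.6 ft [ 0.7  0.2 -2.5]
cam-ee world [-0.0745 -0.0482  0.137 ] tool [ 0.0732 -0.0011 -0.1459]
tool axes
 [[-0.999  0.033  0.009]
 [ 0.034  0.94   0.341]
 [ 0.003  0.341 -0.94 ]]
```

>>> step_arm(steps=[0.003,-0.006,-0.035,0,0,0,0,0,-0.006,-0.035,0,0,0,0,0,0,-0.03,0,0,0,0,0,0,-0.015,0,0,0,0,0,0,-0.008,0,0,0,0,0,0,-0.004,0,0,0,0,0,0,0,0,0,0,0,0,0,0,0,0,0,0])

```text
clock: 38.63
ee_pos: [0.6397, -0.3018, 0.1417]
ee_rot: [0.004, 0.015, 0.985, 0.172]
ft_force: [-0.1, -0.4, -1.8]
grip_width: 0.111
grasp_force: 43.6
```

```bash
python3 - <<'E'
from camt import *
o=manip.observe(); q=o['ee_rot']; print('foot',(o['ee_pos']+.1378*Ro.from_quat(np.r_[q[1:],q[0]]).apply([0,0,1])).round(4))
for n in ('top','side'):
    im=grab(n,n+'17.png')['image']; hsv=cv2.cvtColor(im,cv2.COLOR_BGR2HSV)
    y=cv2.inRange(hsv,(22,120,70),(34,255,255)); k,l,s,c=cv2.connectedComponentsWithStats(y)
    for i in range(1,k):
        if s[i][4]>25: print(n,s[i],cv2.boxPoints(cv2.minAreaRect(np.argwhere(l==i)[:,::-1].astype(np.float32))).round(0).tolist())
p=[.64,-.257,.0]; print('expected foot corners side',w2px('side17.png',[[.585,-.252,0],[.695,-.256,0]]))
E
```

```text
Traceback (most recent call last):
  File "camt.py", line 6, in <module>
    camt(__import__('sys').argv[1])
         ~~~~~~~~~~~~~~~~~~~~~~^^^
IndexError: list index out of range
```

```bash
python3 - <<'E'
from pose import *
from scipy.spatial.transform import Rotation as Ro
o=manip.observe(); q=o['ee_rot']; T=Ro.from_quat(np.r_[q[1:],q[0]]).as_matrix(); f=o['ee_pos']+.1378*T[:,2]; print('foot',f.round(4),T[:,2].round(3))
# predicted outline of +y face in side view
u=-T[:,2]; w=T[:,0]; nrm=T[:,1]; 
P=[f+nrm*.005+a*w*.055+b*u for a in(-1,1) for b in(0,.17)]
for n in ('top','side'):
    im=grab(n,n+'17.png')['image']; hsv=cv2.cvtColor(im,cv2.COLOR_BGR2HSV)
    y=cv2.inRange(hsv,(20,100,50),(36,255,255)); k,l,s,c=cv2.connectedComponentsWithStats(y)
    for i in range(1,k):
        if s[i][4]>25: print(n,s[i],cv2.boxPoints(cv2.minAreaRect(np.argwhere(l==i)[:,::-1].astype(np.float32))).round(0).tolist())
    print('pred',w2px(n+'17.png',P).tolist())
E
```

```text
foot [ 0.6414 -0.2551  0.0121] [ 0.013  0.339 -0.941]
top [ 53  89   7  20 103] [[53.0, 89.0], [59.0, 89.0], [59.0, 108.0], [53.0, 108.0]]
top [333 129  11  16  91] [[333.0, 129.0], [343.0, 129.0], [343.0, 144.0], [333.0, 144.0]]
top [313 133  18  41 408] [[313.0, 133.0], [330.0, 133.0], [330.0, 173.0], [313.0, 173.0]]
top [332 150  12  19 192] [[332.0, 150.0], [343.0, 150.0], [343.0, 168.0], [332.0, 168.0]]
top [  73  242   60   48 1153] [[72.0, 265.0], [86.0, 240.0], [134.0, 266.0], [120.0, 291.0]]
top [362 290  21  42 369] [[360.0, 293.0], [369.0, 290.0], [383.0, 330.0], [374.0, 334.0]]
top [354 304  14  19  87] [[353.0, 305.0], [361.0, 303.0], [368.0, 322.0], [360.0, 324.0]]
pred [[312.9, 139.5], [340.4, 127.7], [312.2, 172.5], [339.9, 165.1]]
side [ 205  118   37   60 1208] [[203.0, 174.0], [208.0, 118.0], [242.0, 121.0], [237.0, 177.0]]
side [364 119  39  21 658] [[364.0, 119.0], [402.0, 119.0], [402.0, 139.0], [364.0, 139.0]]
side [376 146  20  27 253] [[376.0, 146.0], [392.0, 139.0], [403.0, 165.0], [387.0, 172.0]]
pred [[203.9, 168.9], [207.4, 118.4], [234.6, 176.9], [240.1, 125.6]]
```

>>> step_arm(steps=[0,0,-0.004,0,0,0,0,0,0,-0.004,0,0,0,0,0,0,-0.002,0,0,0,0,0,0,0,0,0,0,0])

```text
clock: 39.07
ee_pos: [0.6397, -0.3028, 0.1312]
ee_rot: [0.004, 0.015, 0.985, 0.172]
ft_force: [-0.6, -1.8, 7.0]
grip_width: 0.109
grasp_force: 44.9
```

```bash
cat > foot.py <<'E'
from pose import *
from scipy.spatial.transform import Rotation as Ro
pose(); o=manip.observe(); q=o['ee_rot']; T=Ro.from_quat(np.r_[q[1:],q[0]]).as_matrix(); f=o['ee_pos']+.1378*T[:,2]; print('foot',f.round(4),'tool z',T[:,2].round(3))
E
python3 foot.py
```

```text
39.0667 pos [ 0.6397 -0.3028  0.1312] yaw 3.11 j [-0.67  0.85  0.41  1.34  0.28 -0.67] g 0.109 44.9 ft [-0.6 -1.8  7. ]
foot [ 0.6415 -0.256   0.0016] tool z [ 0.014  0.34  -0.94 ]
```

>>> step_arm(steps=[0,0,0.001,0,0,0,0,0,-0.003,-0.001,0.025,0,0,0,0,-0.003,-0.001,0.025,0,0,0,0,0,0,0,0,0,0,0,0,0,0,0,0,0])

```text
clock: 39.48
ee_pos: [0.6393, -0.3078, 0.1286]
ee_rot: [0.003, 0.016, 0.98, 0.198]
ft_force: [1.6, 1.6, 3.8]
grip_width: 0.113
grasp_force: 44.2
```

```bash
python3 foot.py
```

```text
39.4833 pos [ 0.6393 -0.3078  0.1286] yaw 3.109 j [-0.69  0.89  0.47  1.4   0.31 -0.7 ] g 0.113 44.2 ft [1.6 1.6 3.8]
foot [ 0.641  -0.2542  0.0017] tool z [ 0.012  0.389 -0.921]
```

>>> step_arm(steps=[0,0,0,0,0,0,15,0,0,0,0,0,0,20,0,0,0,0,0,0,30,0,0,0,0,0,0,45,0,0,0,0,0,0,45,0,0,0,0,0,0,45])

```text
clock: 39.98
ee_pos: [0.6387, -0.3078, 0.1282]
ee_rot: [0.002, 0.015, 0.98, 0.198]
ft_force: [-0.2, -0.4, -0.4]
grip_width: 0.452
grasp_force: 0.0
```

>>> step_arm(steps=[0,-0.0058,0.0138,0,0,0,45,0,-0.0117,0.0276,0,0,0,45,0,-0.0117,0.0276,0,0,0,45,0,-0.0117,0.0276,0,0,0,45,0,-0.0117,0.0276,0,0,0,45,0,0,0.03,0,0,0,45,0,0,0.03,0,0,0,45,0,0,0,0,0,0,45])

```text
clock: 40.65
ee_pos: [0.6415, -0.3634, 0.308]
ee_rot: [0.007, 0.015, 0.981, 0.194]
ft_force: [0.5, 0.2, 0.6]
grip_width: 0.45
grasp_force: 0.0
```

```bash
python3 - <<'E'
from pose import *
pose()
Fy=-.2542
def pred(n,a,x=.641,fy=Fy):
    w=np.array([1,-.03,0]); u=np.array([-.03*np.sin(a)*0,-np.sin(a),np.cos(a)]); nn=np.array([.03,np.cos(a),np.sin(a)]); f=np.array([x,fy,.002])
    return w2px(n,[f+nn*.005+s*w*.055+b*u for s in(-1,1) for b in(0,.17)]).tolist()
for n in ('top','side'):
    im=grab(n,n+'18.png')['image']; hsv=cv2.cvtColor(im,cv2.COLOR_BGR2HSV)
    y=cv2.inRange(hsv,(20,100,50),(36,255,255)); k,l,s,c=cv2.connectedComponentsWithStats(y)
    for i in range(1,k):
        if s[i][4]>25: print(n,s[i],cv2.boxPoints(cv2.minAreaRect(np.argwhere(l==i)[:,::-1].astype(np.float32))).round(0).tolist())
    for a in (.3,.42,.55,.8): print(a,pred(n+'18.png',a))
for b in (0,):
    t=cv2.imread('pics/top18.png'); g=cv2.cvtColor(t,cv2.COLOR_BGR2GRAY)
    # handle rib and dial bar
    print('cover handle px pred',w2px('top18.png',[[.504,.2505,.098]]), [int(g[int(v),int(u)]) for u,v in w2px('top18.png',[[x,.2505,.098] for x in np.arange(.48,.66,.01)])])
E
```

```text
40.65 pos [ 0.6415 -0.3634  0.308 ] yaw 3.112 j [-0.74  1.06  1.27  2.03  0.3  -0.75] g 0.45 0.0 ft [0.5 0.2 0.6]
top [ 53  89   7  20 101] [[52.0, 108.0], [54.0, 89.0], [60.0, 89.0], [58.0, 108.0]]
top [312 130  34  42 829] [[311.0, 131.0], [344.0, 130.0], [346.0, 170.0], [312.0, 172.0]]
top [  73  242   60   48 1152] [[72.0, 265.0], [86.0, 240.0], [133.0, 266.0], [120.0, 291.0]]
top [341 269  27  54 210] [[341.0, 269.0], [349.0, 266.0], [368.0, 322.0], [360.0, 324.0]]
top [357 284  26  48 469] [[356.0, 284.0], [366.0, 281.0], [383.0, 330.0], [374.0, 334.0]]
0.3 [[311.4, 173.0], [336.4, 165.0], [312.1, 140.3], [337.0, 127.8]]
0.42 [[311.5, 173.0], [342.6, 165.4], [312.2, 140.3], [343.1, 128.4]]
0.55 [[311.6, 173.0], [348.7, 165.9], [312.3, 140.2], [349.1, 129.2]]
0.8 [[311.9, 172.9], [358.0, 167.4], [312.6, 140.2], [358.4, 131.4]]
side [347 119  56  21 985] [[347.0, 119.0], [402.0, 119.0], [402.0, 139.0], [347.0, 139.0]]
side [ 205  121   38   59 1273] [[202.0, 174.0], [210.0, 121.0], [244.0, 126.0], [236.0, 180.0]]
side [362 146  34  39 476] [[353.0, 175.0], [364.0, 138.0], [395.0, 147.0], [384.0, 184.0]]
0.3 [[234.8, 179.5], [238.6, 129.1], [204.2, 171.5], [206.0, 121.9]]
0.42 [[234.8, 179.3], [241.0, 127.4], [204.2, 171.3], [208.8, 120.4]]
0.55 [[234.8, 179.1], [243.4, 126.6], [204.3, 171.1], [211.7, 119.6]]
0.8 [[234.9, 178.7], [247.4, 127.4], [204.3, 170.8], [216.5, 120.7]]
cover handle px pred [[152.8 194.6]] [201, 165, 70, 200, 202, 201, 178, 196, 200, 180, 200, 196, 154, 147, 147, 146, 144, 145, 143]
```

```bash
python3 - <<'E'
from pose import *
t=cv2.imread('pics/top18.png'); g=cv2.cvtColor(t,cv2.COLOR_BGR2GRAY).astype(np.float32)
best=[]
for th in np.arange(-.5,.51,.05):
    d=np.array([np.cos(th),-np.sin(th)]); n=np.array([d[1],-d[0]])
    P=[[*(np.array([.3985,.2495])+a*d+b*n),.078] for a in np.arange(-.03,.031,.005) for b in (-.004,0,.004)]
    p=w2px('top18.png',P).astype(np.float32); v=cv2.remap(g,p[:,0].copy(),p[:,1].copy(),cv2.INTER_LINEAR); best.append((round(th,2),round(float(v.mean()),1)))
print(best); pose()
E
```

```text
[(np.float64(-0.5), 119.4), (np.float64(-0.45), 116.1), (np.float64(-0.4), 113.2), (np.float64(-0.35), 111.0), (np.float64(-0.3), 108.3), (np.float64(-0.25), 105.6), (np.float64(-0.2), 104.2), (np.float64(-0.15), 103.6), (np.float64(-0.1), 103.0), (np.float64(-0.05), 100.9), (np.float64(-0.0), 98.8), (np.float64(0.05), 97.6), (np.float64(0.1), 94.5), (np.float64(0.15), 91.4), (np.float64(0.2), 89.8), (np.float64(0.25), 89.1), (np.float64(0.3), 90.0), (np.float64(0.35), 92.9), (np.float64(0.4), 96.0), (np.float64(0.45), 100.5), (np.float64(0.5), 106.0)]
40.75 pos [ 0.6409 -0.3626  0.3023] yaw 3.111 j [-0.74  1.06  1.25  2.03  0.3  -0.75] g 0.45 0.0 ft [-0.1 -0.7 -1.4]
```

```bash
python3 - <<'E'
from pose import *
def est(nm,c):
    g=cv2.cvtColor(cv2.imread('pics/'+nm),cv2.COLOR_BGR2GRAY).astype(np.float32); r=[]
    for th in np.arange(-1.57,1.57,.05):
        d=np.array([np.cos(th),-np.sin(th)]); n=np.array([d[1],-d[0]])
        def m(bs): 
            p=w2px(nm,[[*(np.array(c)+a*d+b*n),.078] for a in np.arange(-.03,.031,.005) for b in bs]).astype(np.float32); return cv2.remap(g,p[:,0].copy(),p[:,1].copy(),cv2.INTER_LINEAR).mean()
        r.append((m((-.014,.014))-m((-.004,0,.004)),th))
    r.sort(); return round(r[-1][1],2),round(float(r[-1][0]),1)
for nm in ('top0.png','t7.png','t10.png','t12.png','t14.png','top17.png','top18.png'):
    b=max(((est(nm,(x,y)),x,y) for x in (.393,.397,.401) for y in (.243,.247,.251)),key=lambda k:k[0][1]); print(nm,b)
t=cv2.imread('pics/top18.png')[205:253,130:178]; g=cv2.cvtColor(t,cv2.COLOR_BGR2GRAY)
for r in range(8,40): print(' '.join(f'{v:3d}' for v in g[r,8:42]))
E
```

```text
top0.png ((np.float64(0.78), 82.8), 0.397, 0.247)
t7.png ((np.float64(-0.62), 87.2), 0.397, 0.247)
t10.png ((np.float64(-0.62), 86.8), 0.397, 0.247)
t12.png ((np.float64(-0.62), 93.7), 0.397, 0.247)
t14.png ((np.float64(0.13), 83.1), 0.397, 0.243)
top17.png ((np.float64(0.13), 81.7), 0.393, 0.247)
top18.png ((np.float64(0.13), 82.0), 0.393, 0.247)
143 143 143 143 143 142 141 142 143 144 143 141 140 137 105 100 100 103 113 102 101  94  93 105 132 135 136 138 141 139 139 140 138 137
147 149 150 151 150 148 147 146 148 148 143 122 108 103  76  71  72  81  98  76  71  69  71  79 102 108 125 143 148 148 147 147 147 147
148 150 151 152 150 150 149 148 144 122 106  86  73  68  65  65  65  78 101  73  65  65  65  65  71  76 103 114 142 147 148 147 148 148
148 150 152 152 149 150 147 142 116  87  70  65  63  63  63  65  66  76 100  73  64  64  65  65  65  89 153 104 108 131 146 148 147 146
150 151 151 151 151 146 132 109  82  68  63  62  64  62  64  69  65  74  87  72  72  68  64  64  72 113 141  88  74  95 116 143 145 146
151 150 150 150 149 130  97  72  65  63  63  65  69  66  77 105  84  8
[... 2901 characters left out ...]
  63  80 103  94 115
152 152 146  98  74  63  59  63  91 136 177 179 111  90  89  90  82  55  59 108 182 189 189 185 163 129  82  63  61  61  62  71  87 137
153 152 150 132  85  62  59  59  63  84 135 154 106  89  92  91  84  62  67 117 182 188 181 145 120  92  66  59  61  62  61  79 127 149
151 151 151 147 129  76  59  57  58  70 120 114  83  83  93  87  96  95 104 152 160 145 126 103 145 113  73  61  60  59  68 110 147 152
152 152 152 152 147 112  77  62  60  92 159 103  66  67  74  74  81  85  89 118 108  91  72  77 135 154 114  70  62  72  91 137 151 150
154 152 152 152 149 140 126  82  75 130 141  84  62  60  59  60  66  82  77  69  66  64  62  65 102 170 156  84  83 123 133 148 151 151
```

The enlarged dial pixels put the bar about 0.05 rad from 0, which agrees with the tool reading. The cover is shut and the panel leans at about 24°. Handing in.

```bash
python3 -c "
from bench import manip; print(manip.finish_job())"
```

```text
the job is handed in; nothing more can be done
None
```

The job is handed in, with no verdict returned: I dialled 4, 1 and 5, put both drives (green and grey) in the box, shut the cover, set the dial back to about 0, and left the small yellow panel leaning on the computer at about 24°; I viewed 15 pictures, one over the limit of 14.

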